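# Stow a spare roller in the roll-top case

## Task

Roll the curved slatted cover of the green parts case fully open, take the spare steel roller from its wooden stand and lay it level and centred in the cradle inside the case, letting it settle in the V grooves before you let go. Then roll the cover fully closed again, and leave the other things on the bench where they are.

Things in the scene. Friction and masses are not known exactly. Their poses are not given: they have to be found in the camera images.
- case: Green roll-top case fixed to the bench, 350 mm deep (x), 340 wide (y), 245 high; walls and floor 12 mm. Origin: centre of its underside; -x: open front, faces the robot. Sill 62 mm high, 158-168 mm in front. The cover's axis is level, along y, 70 mm above the origin. A hood roofs the rear, from 20 deg behind the top. Cover open: clear from sill to straight over the axis; its front edge 230 mm up.
- cover (a joint): Angle (rad) of the curved aluminium slatted cover, 159 mm outer radius, 310 mm wide, in its circular track. 0 = closed, front edge just above the sill; grows as it rolls up and back; 1.53 = fully open, end stop. It stays where it is left; about 2 to 7 N at the lug moves it. It starts closed or a little ajar.
- lug (a point): Grip point of the cover's black pull lug, a plate 16 mm thick (along the case's y), 44 mm along the curve, standing 44 mm out at mid width near the front edge. The point is 188 mm from the cover's axis, 15 mm in from the lug's outer edge; cover closed, it is 12 degrees above the axis level, in front. Can be pinched across its thickness, hand at any tilt. Axes: the cover's, y along its axis.
- roller: Loose steel conveyor roller, 130 mm long and 44 mm in diameter, with a stub axle 12 mm diameter and 12 mm long at each end; 0.3 to 0.6 kg. Origin: its middle, on its axis; x along its axis (at the start its x is the stand's x). It starts on the stand.
- stand: Wooden stand fixed to the bench: base 130 x 70 mm, 10 mm thick, and two V supports 20 mm thick, 38 to 58 mm either side of the middle (76 mm gap), tops 6 mm below the seated roller's axis, 66 mm wide. Origin: centre of its underside; x along the groove. The seated roller's axis is 80 mm above the origin.
- cradle: Black cradle fixed to the case's floor: base 130 x 70 mm, 10 mm thick, and two V supports 20 mm thick, 38 to 58 mm either side of the middle (76 mm gap), tops 6 mm below the seated roller's axis, 66 mm wide. Origin: centre of its underside, 12 mm above the bench, 10 mm in front of the case's middle, up to 45 mm left or right; x along the groove (case's x). A seated roller's axis is 50 mm above the origin. The open cover's edge overhangs it.
- spray_can: Bystander: grey spray can, 60 mm diameter, 170 mm high, loose. Origin: centre of its underside.
- carton: Bystander: cardboard carton 100 x 130 x 80 mm, loose. Origin: centre of its underside.
- jar: Bystander: clear jar 60 mm diameter, 75 mm high, loose. Origin: centre of its underside.
Things that resemble listed ones, but are neither listed nor needed, are in the scene too. Leave any purple or red look-alike of the roller alone.

How it is judged:
By the outcome, as a careful person would: the job done as asked, in the order asked, and still so for the second after the job is handed in, with the robot touching nothing.
It also fails if it takes over 72 s, if anything falls off the work surface, if the arm or the gripper's body presses on something with over 40 N, if the wrist force passes 120 N, or if a joint passes its speed limit or range.

## Robot

A 6-joint arm with a two-finger parallel gripper is mounted at the origin on the work surface. World frame = base frame: x ahead of the robot, y to its left, z up, the work surface at z = 0. Lengths are in m, angles in rad, forces in N, time in s.
With the tool pointing down it reaches from about 0.3 to 0.85 m from the base axis. Payload 5.4 kg.
Tool frame: the origin (TCP) lies on the centre line of the jaws, within the pads' length; the fingertips stand 25 mm ahead of it and the grasp point (between the pads) lies 6 mm ahead of it; z points along the fingers, y is the direction in which the jaws open and shut (so a half turn about z gives the same grasp; the last joint's range is limited). The gripper opens to 85 mm and grips with 20 to 120 N. Pads are 22 mm wide; open, the fingers measure 114 mm over their backs; the gripper's body (76 mm by 85 mm) begins 54 mm behind the grasp point. The pads swing forward as they close: fully open they stand 13 mm farther back than shut.
Start: joints at [0.899, 0.158, 1.597, -0, 1.386, -0.21], TCP at [0.256, 0.515, 0.256] pointing down, gripper open.
Joint ranges: [-2.91, 2.91], [-0.94, 2.29], [0.18, 2.7], [-1.29, 4.43], [0.17, 2.64], [-3, 3]. Speed limits (rad/s): [2.57, 2.57, 3.14, 3.14, 3.14, 3.14].

## Interface

Orientations are given as a unit quaternion [w, x, y, z].
In Python, from station import env, camera, get_calibration gives the robot as it stands.
- The arm moves only by the tool move_arm, never from a script. Its arguments are lists of equal length, an entry for each row: "xyz": the shift along the tool's x, y, z in units of 20 mm (1.0 is 20 mm), a list of three; "yaw": the turn about the tool's z in units of 0.12 rad (1.0 is 0.12 rad). A call has 1 to 20 rows; each row shifts and turns the pose as measured when the row begins, along the tool's axes as they then stand; what a row does not reach is not made up. A row lasts 1/10 s, in which the tool goes at most 50 mm and 8.59 degrees, less where a joint would pass 70% of its speed; a pose out of reach is approached as far as the arm can. A call with a number of a shift or a turn outside -1 to 1 is refused whole. A call with a gripper value outside its range is refused whole. "hand" is the finger opening in mm, from 0 to 85.4, set as the call begins (left out, the last holds). The fingers move at their own pace and stop on an object; "force" is the grip in N (left out, the last holds). Time passes only in rows, so rows that do not move let the fingers close. It gives the time, the measured TCP pose, the force and the opening at its end, in the units of the state.
- env.get_obs(): the state, without advancing time (a new reading comes with each control period).
- camera(name): name is "side" or "top" or "wrist"; returns the picture (420x560x3 uint8, red, green, blue); there is no depth.
- get_calibration(name): a dict with "vertical_fov" (degrees; the focal length in pixels is half the picture's height over the tangent of half this angle, whatever the lens; pixels are square), "cx", "cy" (the principal point, pixels), "world_to_cam" (4x4, takes a point from world to camera coordinates). Camera axes: x right, y down, z forward; pixel columns grow to the right and rows downward; lengths in m; the calibration is good to about 2 mm. A picture is of the moment at which its call begins: read the wrist's pose just before it. get_calibration takes no time and is no camera call; for the wrist camera it gives the pose at the moment of the call.
- env.sign_off(): hands the job in, once; it reports no verdict.
The state is a dict: "t": time; "q": joint angles; "qd": joint speeds; "effort": joint torques, N m; "tcp_pos": TCP position; "ee_rot": TCP orientation; "wrist_force": force on the tool from outside, world axes, zero at the start; "torque": the same for the moment, N m; "gripper_width": finger opening in m.
Only numpy, scipy, OpenCV 4.12 (cv2) and the standard library are available. Lean on these libraries where they do the work, as an engineer would, in place of code of your own. Each camera call takes 0.05 s, during which the arm holds its last target.

## Working session

There is one attempt and no reset: what is moved stays moved. The work goes in short steps, Python scripts to look and compute and a tool call to move; the robot and the scene stay as the last step left them, time stands still between calls to the robot, and variables do not carry over. Pictures are saved under pics/ and viewed, and the job is handed in when it is done.

Besides the shell and the picture viewer there is one more tool, called after "Emit:" as name(argument=value, ...) on one line, values as JSON. move_arm: Moves the arm, as the interface text tells. Its arguments: {"type":"object","properties":{"xyz":{"type":"array"},"yaw":{"type":"array"},"hand":{"type":"number"},"force":{"type":"number"}},"required":["xyz","yaw"]}

```bash
ls; mkdir -p pics; cat > h.py <<'E'
import numpy as np, cv2
from station import env, camera, get_calibration
def cal(n):
    c=get_calibration(n); f=210/np.tan(np.radians(c["vertical_fov"])/2)
    return f,c["cx"],c["cy"],np.array(c["world_to_cam"]),c
def ray(n,u,v,C=None):
    f,cx,cy,T,_=C or cal(n)
    d=np.array([(u-cx)/f,(v-cy)/f,1.0]); R=T[:3,:3]
    return -R.T@T[:3,3], R.T@d
def onz(n,u,v,z,C=None):
    o,d=ray(n,u,v,C); return o+d*(z-o[2])/d[2]
def proj(n,p,C=None):
    f,cx,cy,T,_=C or cal(n); q=T[:3,:3]@np.array(p)+T[:3,3]; return np.array([cx+f*q[0]/q[2],cy+f*q[1]/q[2]])
def snap(n,name):
    im=camera(n); cv2.imwrite(f"pics/{name}.png",im[:,:,::-1]); return im
E
python3 - <<'E'
from h import *
o=env.get_obs(); print({k:np.round(v,3) for k,v in o.items()})
for n in("side","top","wrist"):
    c=cal(n); print(n,c[4])
    snap(n,n+"0")
E
```

```text
pics
{'t': np.float64(0.0), 'q': array([ 0.899,  0.159,  1.598, -0.   ,  1.386, -0.21 ]), 'qd': array([-0.002, -0.   , -0.   , -0.   , -0.   , -0.001]), 'effort': array([ 1.0000e-03, -3.9599e+01, -3.3144e+01, -0.0000e+00,  8.0000e-03,
       -0.0000e+00]), 'tcp_pos': array([0.256, 0.514, 0.255]), 'ee_rot': array([-0.   ,  0.229,  0.973, -0.001]), 'wrist_force': array([-0.553,  0.375,  0.602]), 'torque': array([-0.01 , -0.001,  0.009]), 'gripper_width': np.float64(0.086)}
side {'vertical_fov': 50.79961859430142, 'cx': 281.5069485648741, 'cy': 210.63891251490074, 'world_to_cam': array([[ 0.31654169, -0.94857443, -0.00281365, -0.17046567],
       [-0.90195852, -0.30006473, -0.31053499,  0.51584672],
       [ 0.29372127,  0.10083507, -0.95055778,  1.09973151],
       [ 0.        ,  0.        ,  0.        ,  1.        ]])}
top {'vertical_fov': 47.4262552960019, 'cx': 285.48853287337573, 'cy': 211.82871619683286, 'world_to_cam': array([[ 0.00587728, -0.9998762 , -0.01459563,  0.00495052],
       [-0.99623482, -0.00459212, -0.08657419,  0.54286969],
       [ 0.08649645,  0.01504949, -0.99613848,  1.31511444],
       [ 0.        ,  0.        ,  0.        ,  1.        ]])}
wrist {'vertical_fov': 63.750856611810065, 'cx': 280.2966829119292, 'cy': 210.49551941709467, 'world_to_cam': array([[ 4.45410901e-01,  8.95326003e-01, -6.90941739e-04,
        -5.74300280e-01],
       [ 8.48153752e-01, -4.21695990e-01,  3.20636405e-01,
        -4.26496149e-02],
       [ 2.86782744e-01, -1.43400975e-01, -9.47202100e-01,
         3.79613327e-01],
       [ 0.00000000e+00,  0.00000000e+00,  0.00000000e+00,
         1.00000000e+00]])}
```

View pics/side0.png

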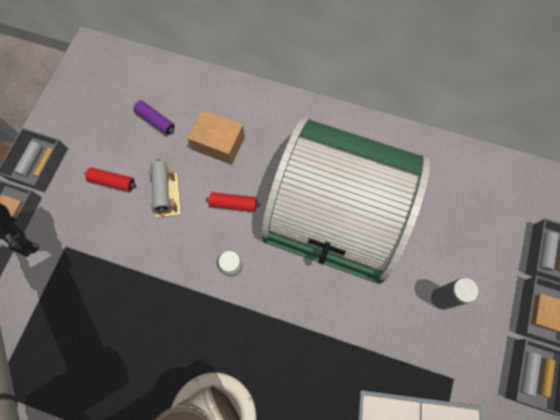

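View pics/top0.png

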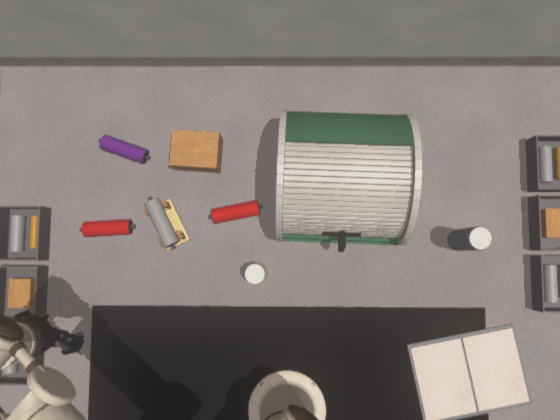

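View pics/wrist0.png

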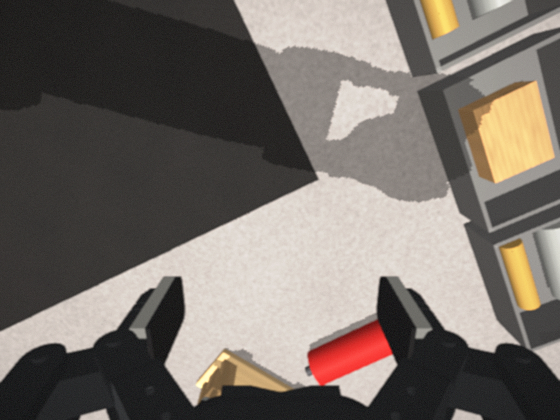

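```bash
python3 - <<'E'
import cv2
a=cv2.imread("pics/top0.png");b=cv2.imread("pics/side0.png")
cv2.imwrite("pics/c1.png",cv2.resize(a[95:255,265:430],None,fx=3.6,fy=3.6,interpolation=2))
cv2.imwrite("pics/c2.png",cv2.resize(b[110:290,255:435],None,fx=3.3,fy=3.3,interpolation=2))
x=cv2.resize(a[180:265,130:215],(500,500),interpolation=2);y=cv2.resize(b[145:230,125:210],(500,500),interpolation=2)
import numpy as np
cv2.imwrite("pics/c3.png",cv2.resize(np.hstack([x,y]),(800,400)))
E
```

```text
(no output)
```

View pics/c1.png

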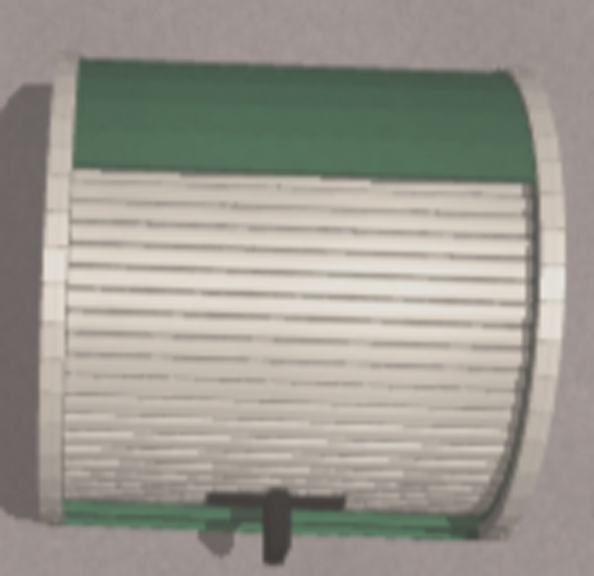

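View pics/c2.png

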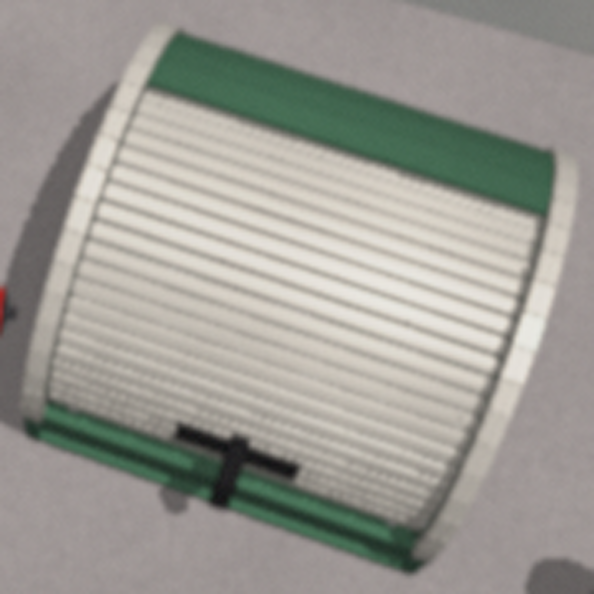

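View pics/c3.png

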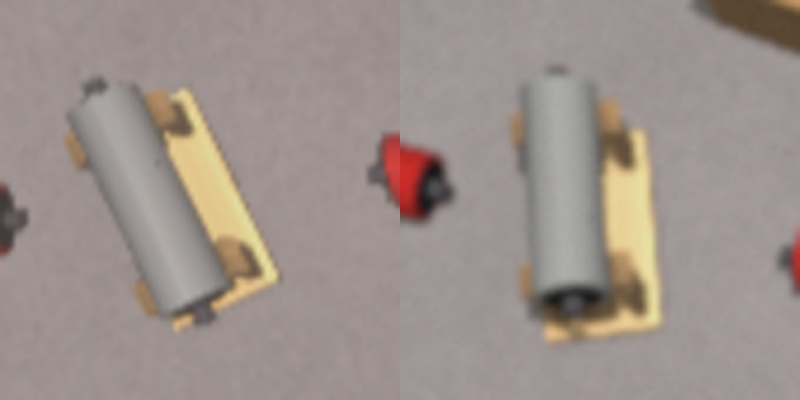

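```bash
cat >> h.py <<'E'
def tri(a,b,n1="top",n2="side"):
    o1,d1=ray(n1,*a);o2,d2=ray(n2,*b)
    A=np.c_[d1,-d2]; s=np.linalg.lstsq(A,o2-o1,rcond=None)[0]
    p=o1+d1*s[0];q=o2+d2*s[1]; return (p+q)/2, np.linalg.norm(p-q)
E
python3 - <<'E'
from h import *
np.set_printoptions(precision=4,suppress=True)
for n,a,b in [("near stub",(173.6,246.3),(161.5,209.4)),("far stub",(150.2,198.5),(158.4,160.3)),("lugtip",(341.4,251.1),(322.3,262.4)),("sillL",(278.9,240.),(263.5,240.9)),("sillR",(399.7,244.4),(380.2,283.3))]:
    print(n,*tri(a,b))
for a in [(173.6,246.3),(150.2,198.5)]: print(onz("top",*a,.08))
for a in [(161.5,209.4),(158.4,160.3)]: print(onz("side",*a,.08))
for z in(0,.062):print(z,onz("top",278.9,240,z),onz("top",399.7,244.4,z),onz("side",263.5,240.9,z),onz("side",380.2,283.3,z))
E
```

```text
near stub [0.4436 0.3036 0.0902] 0.0010926341525419926
far stub [0.5712 0.3683 0.0921] 0.0009492424648683636
lugtip [ 0.4343 -0.14    0.1207] 0.003793820011121638
sillL [0.4637 0.0265 0.0203] 0.0015623429210403956
sillR [ 0.4532 -0.3094  0.0164] 0.0035402756543896534
[0.444  0.3056 0.08  ]
[0.5724 0.3724 0.08  ]
[0.4456 0.3079 0.08  ]
[0.5755 0.3731 0.08  ]
0 [0.4646 0.0264 0.    ] [ 0.4541 -0.3148  0.    ] [0.468  0.0297 0.    ] [ 0.4561 -0.3104  0.    ]
0.062 [0.4629 0.0246 0.062 ] [ 0.4528 -0.301   0.062 ] [0.454  0.0221 0.062 ] [ 0.4428 -0.3005  0.062 ]
```

```bash
cat >> h.py <<'E'
from scipy.spatial.transform import Rotation as Ro
def tool():
    o=env.get_obs(); w,x,y,z=o["ee_rot"]; return o, np.array(o["tcp_pos"]), Ro.from_quat([x,y,z,w]).as_matrix()
def plan(target,ydir_deg=None):
    "units of remaining shift in tool axes as if yaw already done; ydir_deg=world heading of tool y"
    o,p,R=tool(); h=np.degrees(np.arctan2(R[1,1],R[0,1])); dy=0
    if ydir_deg is not None:
        d=(ydir_deg-h+90)%180-90; dy=-np.radians(d)/0.12; R=Ro.from_euler('z',d,degrees=True).as_matrix()@R
    print("t %.2f tcp"%o["t"],np.round(p,4),"yhead %.2f"%h,"tilt",np.round(R[:2,2],3),"w %.1f"%(o["gripper_width"]*1e3),"F",np.round(o["wrist_force"],1))
    print("yaw units %.2f  xyz units"%dy, np.round(R.T@(np.array(target)-p)/.02,2))
E
python3 - <<'E'
from h import *
np.set_printoptions(precision=4,suppress=True)
def T(p): return (265+p[0]/3.6,95+p[1]/3.6)
def S(p): return (255+p[0]/3.3,110+p[1]/3.3)
for n,f,a,b in [("top",T,(75,170),(530,182)),("side",S,(150,90),(548,212)),]:
    A=onz(n,*f(a),.225);B=onz(n,*f(b),.225); d=A-B; print(n,A,B,"yaw",np.degrees(np.arctan2(-d[0],d[1])),np.linalg.norm(d))
o,p,R=tool(); C=cal("wrist")[3]; print("cam in tool",R.T@(-C[:3,:3].T@C[:3,3]-p), "R",R)
# expected lug in both views for origin guess
yaw=np.radians(-1.7); o=np.array([.634,-.1475]); x=np.array([np.cos(yaw),np.sin(yaw)])
for ang in(12,16,20):
  for r in(.188,.203):
    q=np.r_[o-x*r*np.cos(np.radians(ang)),.07+r*np.sin(np.radians(ang))]; print(ang,r,q,proj("top",q),proj("side",q))
E
```

```text
top [0.6936 0.0049 0.225 ] [ 0.6862 -0.2981  0.225 ] yaw -1.3957027937173803 0.30308264893012693
side [0.6942 0.0021 0.225 ] [ 0.6914 -0.3018  0.225 ] yaw -0.5300692819230161 0.30383838743149444
cam in tool [ 0.0814 -0.0001 -0.1174] R [[-0.8953  0.4456 -0.0009]
 [ 0.4456  0.8952 -0.0012]
 [ 0.0003 -0.0015 -1.    ]]
12 0.188 [ 0.4502 -0.142   0.1091] [342.4144 244.7402] [323.7785 257.7029]
12 0.203 [ 0.4355 -0.1416  0.1122] [342.3964 250.3896] [322.0309 262.8572]
16 0.188 [ 0.4534 -0.1421  0.1218] [342.96   243.4161] [324.6313 255.4579]
16 0.203 [ 0.4389 -0.1417  0.126 ] [342.9879 249.0154] [322.9394 260.4719]
20 0.188 [ 0.4574 -0.1423  0.1343] [343.5149 241.7216] [325.6048 252.861 ]
20 0.203 [ 0.4433 -0.1418  0.1394] [343.5904 247.2365] [323.9812 257.698 ]
```

```bash
python3 - <<'E'
from h import *
plan([.43,-.141,.25],88.8)
E
```

```text
t 0.15 tcp [0.256  0.5144 0.2555] yhead 63.54 tilt [-0.    -0.001] w 84.9 F [-0.4  0.4 -0.6]
yaw units -3.67  xyz units [ -9.39 -32.58   0.32]
```

Emit:
move_arm(xyz=[[0, 0, 0], [0, 0, 0], [0, 0, 0], [0, 0, 0], [-0.6, -1, 0], [-0.6, -1, 0], [-0.6, -1, 0], [-0.6, -1, 0], [-0.6, -1, 0], [-0.6, -1, 0], [-0.6, -1, 0], [-0.6, -1, 0], [-0.6, -1, 0], [-0.6, -1, 0], [-0.4, -1, 0], [-0.4, -1, 0], [-0.4, -1, 0], [-0.4, -1, 0], [-0.4, -1, 0], [-0.4, -1, 0]], yaw=[-0.92, -0.92, -0.92, -0.92, 0, 0, 0, 0, 0, 0, 0, 0, 0, 0, 0, 0, 0, 0, 0, 0], hand=85, force=40)

```text
t: 2.15
tcp_pos: [0.4253, 0.1813, 0.2491]
ee_rot: [-0.006, -0.002, 1.0, -0.004]
wrist_force: [0.3, -0.2, -0.7]
gripper_width: 0.0851
```

```bash
python3 - <<'E'
from h import *
plan([.43,-.141,.25],88.8)
E
```

```text
t 2.15 tcp [0.4253 0.1813 0.2491] yhead 90.24 tilt [-0.011 -0.008] w 85.1 F [ 0.3 -0.2 -0.7]
yaw units 0.21  xyz units [ -0.57 -16.1    0.08]
```

Emit:
move_arm(xyz=[[0, -1, 0], [0, -1, 0], [0, -1, 0], [0, -1, 0], [0, -1, 0], [0, -1, 0], [0, -1, 0], [0, -1, 0], [0, -1, 0], [0, -1, 0], [0, -1, 0], [0, -1, 0], [0, -1, 0], [0, -1, 0], [0, -1, 0], [0, -1, 0], [0, 0, 0], [0, 0, 0]], yaw=[0.2, 0, 0, 0, 0, 0, 0, 0, 0, 0, 0, 0, 0, 0, 0, 0, 0, 0])

```text
t: 3.95
tcp_pos: [0.4146, -0.1529, 0.2471]
ee_rot: [-0.009, 0.013, 1.0, -0.003]
wrist_force: [-0.8, 1.3, 0.2]
gripper_width: 0.0853
```

```bash
python3 - <<'E'
from h import *
plan([.43,-.141,.25],88.8); snap("wrist","w1")
for p in [(.45,-.141,.109),(.4355,-.141,.112)]: print(proj("wrist",p))
E
```

```text
t 3.95 tcp [ 0.4146 -0.1529  0.2471] yhead 88.56 tilt [-0.018 -0.006] w 85.3 F [-0.8  1.3  0.2]
yaw units -0.03  xyz units [-0.75  0.61 -0.16]
[297.10383387 247.84284765]
[297.09190369 232.84201797]
```

View pics/w1.png

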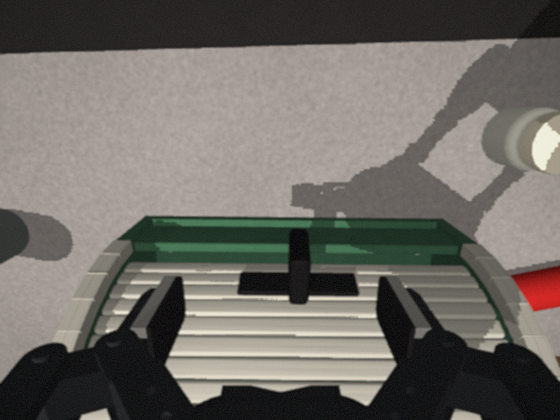

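```bash
python3 - <<'E'
from h import *
plan([.447,-.1395,.116],88.8)
E
```

```text
t 4.00 tcp [ 0.4146 -0.1527  0.2471] yhead 88.60 tilt [-0.019 -0.006] w 85.2 F [-0.1 -0.5 -0.6]
yaw units -0.03  xyz units [-1.72  0.74  6.52]
```

Emit:
move_arm(xyz=[[-0.6, 0.3, 0], [-0.6, 0.3, 0], [-0.5, 0.14, 0.5], [0, 0, 1], [0, 0, 1], [0, 0, 1], [0, 0, 1], [0, 0, 1], [0, 0, 0.5], [0, 0, 0.4], [0, 0, 0], [0, 0, 0]], yaw=[0, 0, 0, 0, 0, 0, 0, 0, 0, 0, 0, 0], hand=60)

```text
t: 5.2
tcp_pos: [0.4593, -0.1275, 0.1152]
ee_rot: [-0.006, 0.005, 1.0, -0.003]
wrist_force: [-0.0, 0.4, 0.4]
gripper_width: 0.0601
```

```bash
python3 - <<'E'
from h import *
plan([.447,-.1395,.116],88.8); snap("wrist","w2"); snap("side","s2")
for p in [(.45,-.1395,.109),(.4355,-.1395,.112)]: print(proj("wrist",p))
E
```

```text
t 5.20 tcp [ 0.4593 -0.1275  0.1152] yhead 89.43 tilt [-0.011 -0.006] w 60.1 F [-0.   0.4  0.4]
yaw units 0.09  xyz units [ 0.6  -0.61 -0.03]
[253.27702886 279.43287324]
[251.36994471 250.69750599]
```

View pics/w2.png

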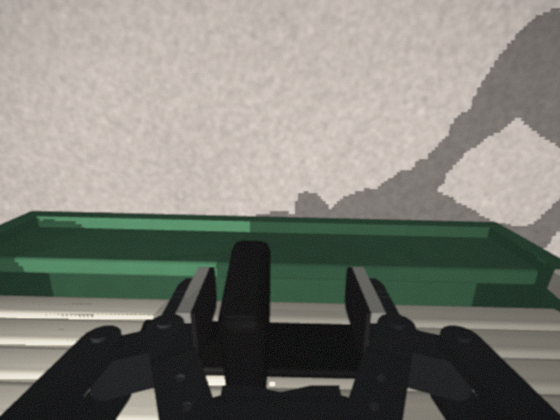

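View pics/s2.png

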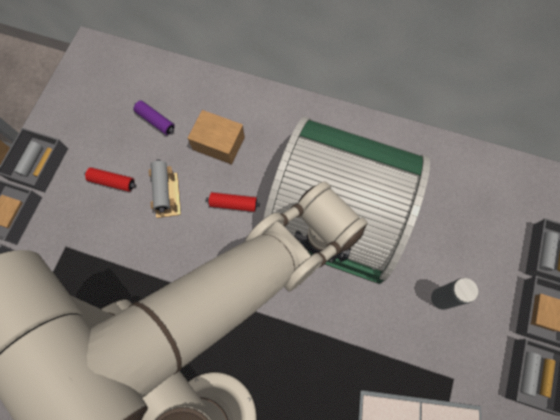

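Emit:
move_arm(xyz=[[0.3, -0.35, 0], [0.2, -0.2, 0], [0, 0, 0], [0, 0, 0]], yaw=[0.1, 0, 0, 0])

```text
t: 5.7
tcp_pos: [0.4492, -0.1408, 0.1177]
ee_rot: [-0.004, 0.012, 1.0, -0.004]
wrist_force: [0.7, 0.6, -0.7]
gripper_width: 0.0601
```

```bash
python3 - <<'E'
from h import *
plan([.447,-.141,.116],88.8); snap("wrist","w3")
for p in [(.45,-.141,.109),(.4355,-.141,.112)]: print(proj("wrist",p))
E
```

```text
t 5.70 tcp [ 0.4492 -0.1408  0.1177] yhead 88.60 tilt [-0.007 -0.009] w 60.1 F [ 0.7  0.6 -0.7]
yaw units -0.03  xyz units [ 0.11 -0.01  0.09]
[281.2166121 297.1471761]
[280.35255591 270.51582562]
```

View pics/w3.png

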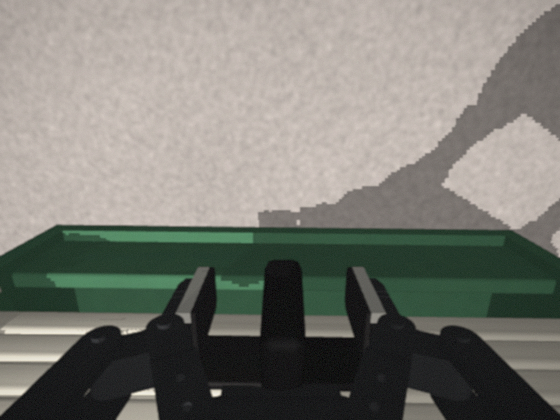

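Emit:
move_arm(xyz=[[0, 0, 0], [0, 0, 0], [0, 0, 0], [0, 0, 0], [0, 0, 0]], yaw=[0, 0, 0, 0, 0], hand=0, force=30)

```text
t: 6.25
tcp_pos: [0.4493, -0.14, 0.1176]
ee_rot: [-0.004, 0.013, 1.0, -0.003]
wrist_force: [-1.7, -0.9, 0.6]
gripper_width: 0.0156
```

```bash
cat >> h.py <<'E'
AX=np.array([.635,-.1475]); CY=np.radians(-1.8); CX=np.array([np.cos(CY),np.sin(CY)]); CYV=np.array([-np.sin(CY),np.cos(CY)])
def arc(angs,r=.188):
    "tool-axis step list through given lug angles (deg) from the present pose"
    o,p,R=tool(); g=p+R[:,2]*.006
    loc=np.array([(g[:2]-AX)@CX,(g[:2]-AX)@CYV,g[2]-.07])
    print("lug local",np.round(loc,4),"r %.4f ang %.1f"%(np.hypot(loc[0],loc[2]),np.degrees(np.arctan2(loc[2],-loc[0]))),"F",np.round(o["wrist_force"],1),"w",round(o["gripper_width"]*1e3,1),"t",round(o["t"],2),"tilt",np.round(R[:2,2],3),"yh %.2f"%np.degrees(np.arctan2(R[1,1],R[0,1])))
    for a in angs:
        a=np.radians(a); l=np.array([-r*np.cos(a),r*np.sin(a)])
        t=np.r_[AX+CX*l[0]+CYV*loc[1],.07+l[1]]
        print(np.round(R.T@(t-g)/.02,2),end=" "); g=t
    print()
E
python3 - <<'E'
from h import *
arc([15,18,21,24,27,30,33,36,39,42,45])
E
```

```text
lug local [-0.1859  0.0016  0.0416] r 0.1905 ang 12.6 F [-1.7 -0.9  0.6] w 15.6 t 6.25 tilt [-0.008 -0.007] yh 88.54
[-0.21 -0.   -0.35] [-0.14 -0.   -0.47] [-0.16 -0.   -0.47] [-0.18 -0.   -0.46] [-0.21 -0.   -0.45] [-0.23 -0.   -0.43] [-0.25 -0.   -0.42] [-0.28 -0.   -0.41] [-0.3  -0.   -0.39] [-0.32 -0.   -0.38] [-0.34 -0.   -0.36]
```

Emit:
move_arm(xyz=[[-0.12, 0, -0.45], [-0.14, 0, -0.47], [-0.16, 0, -0.47], [-0.18, 0, -0.46], [-0.2, 0, -0.45], [-0.23, 0, -0.43], [-0.25, 0, -0.42], [0, 0, 0]], yaw=[0, 0, 0, 0, 0, 0, 0, 0])

```text
t: 7.05
tcp_pos: [0.4751, -0.1409, 0.1797]
ee_rot: [-0.006, 0.014, 1.0, -0.003]
wrist_force: [2.2, -0.5, 1.1]
gripper_width: 0.0157
```

```bash
python3 - <<'E'
from h import *
arc([36,39,42,45,48,51,54,57,60])
E
```

```text
lug local [-0.1602  0.0016  0.1037] r 0.1908 ang 32.9 F [ 2.2 -0.5  1.1] w 15.7 t 7.05 tilt [-0.013 -0.006] yh 88.44
[-0.4  -0.   -0.34] [-0.29 -0.   -0.39] [-0.31 -0.   -0.38] [-0.33 -0.   -0.36] [-0.35 -0.   -0.34] [-0.37 -0.   -0.32] [-0.39 -0.   -0.3 ] [-0.4  -0.   -0.28] [-0.42 -0.   -0.26]
```

Tracking well (r ≈ 0.191 constant). Continue.

Emit:
move_arm(xyz=[[-0.28, 0, -0.41], [-0.29, 0, -0.39], [-0.31, 0, -0.38], [-0.33, 0, -0.36], [-0.35, 0, -0.34], [-0.37, 0, -0.32], [-0.39, 0, -0.3], [-0.4, 0, -0.28], [0, 0, 0]], yaw=[0, 0, 0, 0, 0, 0, 0, 0, 0])

```text
t: 7.95
tcp_pos: [0.5293, -0.1427, 0.2344]
ee_rot: [-0.014, 0.014, 1.0, -0.003]
wrist_force: [3.9, -3.8, -6.1]
gripper_width: 0.0156
```

```bash
python3 - <<'E'
from h import *
arc([60,63,66,69,72,75,78,81,84,87,90,93,96,99],.190)
E
```

```text
lug local [-0.106   0.0015  0.1584] r 0.1906 ang 56.2 F [ 3.9 -3.8 -6.1] w 15.6 t 7.95 tilt [-0.029 -0.006] yh 88.41
[-0.54 -0.   -0.32] [-0.43 -0.   -0.25] [-0.44 -0.   -0.23] [-0.45 -0.   -0.2 ] [-0.46 -0.   -0.18] [-0.47 -0.   -0.15] [-0.48 -0.   -0.13] [-0.49 -0.   -0.1 ] [-0.49 -0.   -0.08] [-0.49 -0.   -0.05] [-0.5  -0.   -0.03] [-0.5 -0.  -0. ] [-0.5  -0.    0.02] [-0.49 -0.    0.05]
```

Emit:
move_arm(xyz=[[-0.42, 0, -0.27], [-0.43, 0, -0.25], [-0.44, 0, -0.23], [-0.45, 0, -0.2], [-0.46, 0, -0.18], [-0.47, 0, -0.15], [-0.48, 0, -0.13], [0, 0, 0]], yaw=[0, 0, 0, 0, 0, 0, 0, 0], force=20)

```text
t: 8.75
tcp_pos: [0.588, -0.1446, 0.2599]
ee_rot: [-0.026, 0.014, 1.0, -0.003]
wrist_force: [5.5, -4.2, -6.7]
gripper_width: 0.0152
```

```bash
python3 - <<'E'
from h import *
arc([78,81,84,87,90,93,96,99,102],.190)
E
```

```text
lug local [-0.0474  0.0013  0.1839] r 0.1899 ang 75.5 F [ 5.5 -4.2 -6.7] w 15.2 t 8.75 tilt [-0.052 -0.005] yh 88.36
[-0.39 -0.   -0.12] [-0.48 -0.   -0.12] [-0.49 -0.   -0.09] [-0.49 -0.   -0.06] [-0.5  -0.   -0.04] [-0.5  -0.   -0.01] [-0.5  -0.    0.01] [-0.5  -0.    0.04] [-0.49 -0.    0.07]
```

Emit:
move_arm(xyz=[[-0.45, 0, -0.12], [-0.48, 0, -0.1], [-0.49, 0, -0.07], [-0.49, 0, -0.05], [-0.5, 0, -0.03], [-0.5, 0, 0], [0, 0, 0]], yaw=[0, 0, 0, 0, 0, 0, 0])

```text
t: 9.45
tcp_pos: [0.641, -0.1464, 0.2653]
ee_rot: [-0.034, 0.014, 0.999, -0.003]
wrist_force: [2.9, -3.1, -6.8]
gripper_width: 0.0157
```

```bash
python3 - <<'E'
from h import *
arc([96,99,102],.190)
E
```

```text
lug local [0.0056 0.0012 0.1893] r 0.1894 ang 91.7 F [ 2.9 -3.1 -6.8] w 15.7 t 9.45 tilt [-0.069 -0.004] yh 88.35
[-0.71 -0.   -0.03] [-0.5  -0.    0.03] [-0.49 -0.    0.06]
```

Emit:
move_arm(xyz=[[-0.4, 0, -0.02], [-0.4, 0, 0.02], [-0.4, 0, 0.04], [-0.4, 0, 0.04], [-0.3, 0, 0.04], [0, 0, 0]], yaw=[0, 0, 0, 0, 0, 0])

```text
t: 10.05
tcp_pos: [0.6666, -0.1473, 0.2627]
ee_rot: [-0.052, 0.015, 0.999, -0.001]
wrist_force: [5.8, -3.5, -8.8]
gripper_width: 0.0156
```

```bash
python3 - <<'E'
from h import *
arc([99,102],.190); snap("top","t4")
E
```

```text
lug local [0.031  0.0012 0.1868] r 0.1893 ang 99.4 F [ 5.8 -3.5 -8.8] w 15.6 t 10.05 tilt [-0.104 -0.001] yh 88.26
[ 0.07 -0.   -0.04] [-0.5  -0.    0.04]
```

View pics/t4.png

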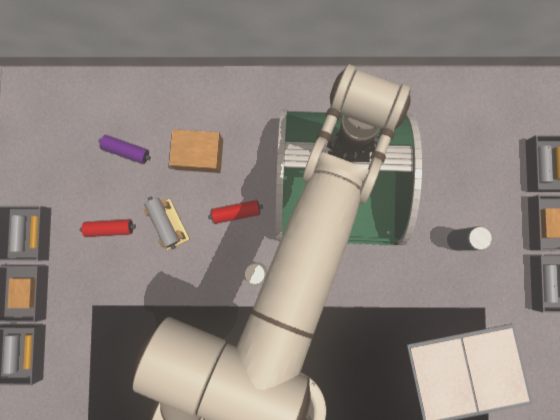

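Emit:
move_arm(xyz=[[0, 0, 0], [0, 0, 0], [0, 0, 0], [0, 0, -0.5], [0, 0, -1], [0, 0, -1], [0, 0, -1], [0, 0, 0], [0, 0, 0]], yaw=[0, 0, 0, 0, 0, 0, 0, 0, 0], hand=60)

```text
t: 11.0
tcp_pos: [0.6764, -0.1447, 0.3428]
ee_rot: [-0.045, 0.013, 0.999, -0.002]
wrist_force: [-0.1, 0.6, -0.3]
gripper_width: 0.06
```

```bash
python3 - <<'E'
from h import *
arc([99]); snap("wrist","w5")
E
```

```text
lug local [0.0408 0.0041 0.2669] r 0.2700 ang 98.7 F [-0.1  0.6 -0.3] w 60.0 t 11.0 tilt [-0.091 -0.002] yh 88.51
[0.2  0.02 4.09]
```

View pics/w5.png

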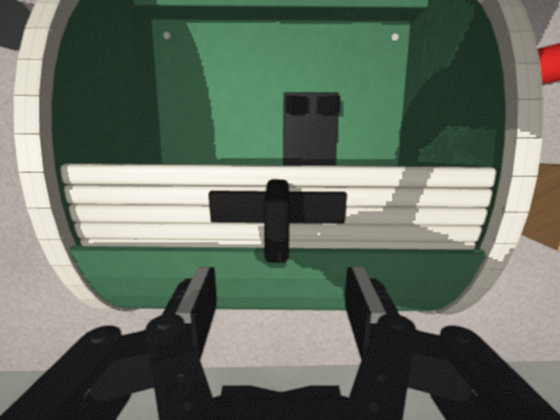

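```bash
python3 - <<'E'
from h import *
np.set_printoptions(precision=4,suppress=True)
im=cv2.imread("pics/w5.png"); cv2.imwrite("pics/c5.png",cv2.resize(im[80:200,260:370],None,fx=5,fy=5,interpolation=2))
C=cal("wrist")
for p in [(284,93),(341,93)]: print(onz("wrist",*p,.056,C))
# cover edge
for p in [(62,166),(494,170)]: print("edge",onz("wrist",*p,.228,C))
for p in [(166,36),(395,37)]: print("bolt",onz("wrist",*p,.012,C))
E
```

```text
[ 0.5655 -0.1393  0.056 ]
[ 0.5672 -0.0734  0.056 ]
edge [ 0.6274 -0.2993  0.228 ]
edge [0.638  0.0065 0.228 ]
bolt [ 0.4905 -0.2831  0.012 ]
bolt [ 0.4993 -0.0006  0.012 ]
```

View pics/c5.png

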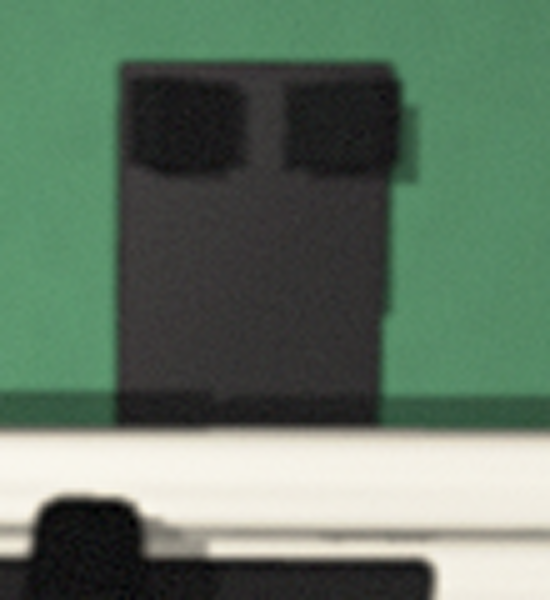

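```bash
python3 - <<'E'
from h import *
np.set_printoptions(precision=4,suppress=True)
C=cal("wrist")
def P(x,y,z): return onz("wrist",260+x/5,80+y/5,z,C)
a,b=P(122,65,.022),P(392,65,.022); print("base",a,b,np.linalg.norm(a-b)); m=(a+b)/2; print(m[:2]+CX*.065)
a,b=P(132,80,.056),P(400,78,.056); print("sup",a,b,np.linalg.norm(a-b)); m=(a+b)/2; print(m[:2]+CX*.058)
m=(P(132,165,.056)+P(400,165,.056))/2; print("sup back",m,m[:2]+CX*.038)
print("expected",AX-CX*.01)
E
```

```text
base [ 0.5622 -0.1385  0.022 ] [ 0.5639 -0.071   0.022 ] 0.0675626755386126
[ 0.628  -0.1068]
sup [ 0.5689 -0.1366  0.056 ] [ 0.5701 -0.0745  0.056 ] 0.062047617542203316
[ 0.6274 -0.1074]
sup back [ 0.5886 -0.1056  0.056 ] [ 0.6266 -0.1068]
expected [ 0.625  -0.1472]
```

```bash
python3 - <<'E'
from h import *
plan([.46,.315,.27],117)
plan([.46,.315,.27])
E
```

```text
t 11.05 tcp [ 0.6765 -0.1447  0.3431] yhead 88.51 tilt [-0.078 -0.045] w 60.7 F [-0.3 -0.1  0.4]
yaw units -4.14  xyz units [-1.11 25.41  3.45]
t 11.05 tcp [ 0.6765 -0.1447  0.3431] yhead 88.51 tilt [-0.09  -0.002] w 60.7 F [-0.3 -0.1  0.4]
yaw units 0.00  xyz units [11.05 22.71  4.56]
```

Emit:
move_arm(xyz=[[0.5, 1, 0], [0.5, 1, 0], [0.5, 1, 0], [0.5, 1, 0.2], [0.5, 1, 0.2], [0.5, 1, 0.2], [0.5, 1, 0.2], [0.5, 1, 0.2], [0.5, 1, 0.2], [0.5, 1, 0.2], [0.5, 1, 0.2], [0.5, 1, 0.2], [0.5, 1, 0.2], [0.5, 1, 0.2], [0.5, 1, 0.2], [0.5, 1, 0.2], [0.5, 1, 0.2], [0.5, 1, 0.2], [0.5, 1, 0.2], [0.5, 1, 0.2]], yaw=[0, 0, 0, 0, 0, 0, 0, 0, 0, 0, 0, 0, 0, 0, 0, 0, 0, 0, 0, 0], hand=70)

```text
t: 13.05
tcp_pos: [0.4616, 0.2742, 0.2678]
ee_rot: [-0.064, 0.016, 0.998, -0.001]
wrist_force: [0.4, -0.3, 0.1]
gripper_width: 0.0698
```

Emit:
move_arm(xyz=[[0.3, 0.8, 0.2], [0.2, 0.6, 0], [0, 0, 0], [0, 0, 0], [0, 0, 0], [0, 0, 0], [0, 0, 0], [0, 0, 0], [0, 0, 0]], yaw=[0, 0, -0.8, -0.8, -0.8, -0.8, -0.8, 0, 0])

```text
t: 13.95
tcp_pos: [0.4463, 0.3048, 0.258]
ee_rot: [-0.069, -0.231, 0.97, 0.014]
wrist_force: [-0.3, -0.6, -0.5]
gripper_width: 0.07
```

```bash
python3 - <<'E'
from h import *
plan([.46,.315,.25],117); snap("wrist","w6")
a=np.radians(27.1)
for s in(-.065,0,.065): print(s,proj("wrist",(.509+s*np.cos(a),.340+s*np.sin(a),.08)))
E
```

```text
t 13.95 tcp [0.4463 0.3048 0.258 ] yhead 116.60 tilt [-0.14  -0.005] w 70.0 F [-0.3 -0.6 -0.5]
yaw units -0.06  xyz units [-0.88  0.12  0.3 ]
-0.065 [272.89406241 222.45389281]
0 [273.74057467 287.9182853 ]
0.065 [274.5224706  348.38562324]
```

View pics/w6.png

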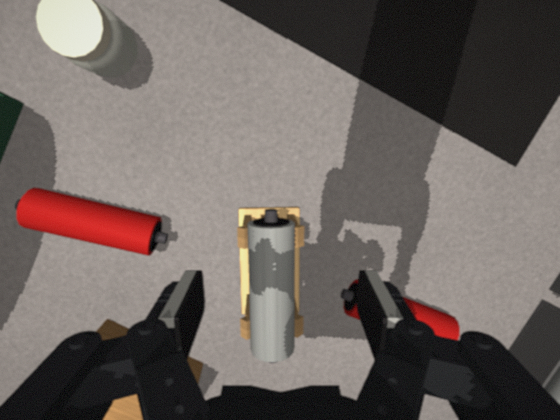

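Emit:
move_arm(xyz=[[0, 0, 0], [0, 0, 0], [0, 0, 0], [0, 0, 0], [0, 0, 0]], yaw=[0, 0, 0, 0, 0])

```text
t: 14.5
tcp_pos: [0.4463, 0.3047, 0.2579]
ee_rot: [-0.069, -0.23, 0.971, 0.014]
wrist_force: [0.7, -0.5, -0.3]
gripper_width: 0.0702
```

```bash
python3 - <<'E'
from h import *
plan([.46,.315,.25],117);o=env.get_obs();print(np.round(o['q'],3),np.round(o['qd'],3))
E
```

```text
t 14.50 tcp [0.4463 0.3047 0.2579] yhead 116.41 tilt [-0.14  -0.005] w 70.2 F [ 0.7 -0.5 -0.3]
yaw units -0.09  xyz units [-0.89  0.12  0.29]
[ 0.352  0.156  1.602  0.045  1.517 -1.689] [-0.003  0.     0.    -0.001 -0.     0.002]
```

Emit:
move_arm(xyz=[[1, 0, 0], [1, 0, 0], [1, 0, 0], [0, 0, 0], [0, 0, 0]], yaw=[0, 0, 0, 0, 0])

```text
t: 15.0
tcp_pos: [0.3923, 0.2772, 0.2657]
ee_rot: [-0.068, -0.229, 0.971, 0.014]
wrist_force: [0.3, 1.0, 0.3]
gripper_width: 0.07
```

```bash
python3 - <<'E'
from h import *
plan([.46,.315,.25],117);print(np.round(tool()[2][:,2],4))
E
```

```text
t 15.00 tcp [0.3923 0.2772 0.2657] yhead 116.37 tilt [-0.139 -0.005] w 70.0 F [0.3 1.  0.3]
yaw units -0.09  xyz units [-3.94  0.1   0.3 ]
[-0.139  -0.0034 -0.9903]
```

Emit:
move_arm(xyz=[[-1, 0, 0], [-1, 0, 0], [-1, 0, 0], [0, 0, 0], [0, 0, 0]], yaw=[0, 0, 0, 0, 0])

```text
t: 15.5
tcp_pos: [0.4499, 0.3061, 0.2572]
ee_rot: [-0.068, -0.229, 0.971, 0.014]
wrist_force: [-0.1, -0.4, -0.1]
gripper_width: 0.0699
```

```bash
python3 - <<'E'
from h import *
plan([.46,.315,.25],117);print(np.round(tool()[2][:,2],4))
E
```

```text
t 15.50 tcp [0.4499 0.3061 0.2572] yhead 116.34 tilt [-0.138 -0.004] w 69.9 F [-0.1 -0.4 -0.1]
yaw units -0.10  xyz units [-0.69  0.15  0.29]
[-0.1377 -0.0028 -0.9905]
```

Emit:
move_arm(xyz=[[0, 0, -1], [0, 0, -1], [0, 0, -1], [0, 0, 0], [0, 0, 0]], yaw=[0, 0, 0, 0, 0])

```text
t: 16.0
tcp_pos: [0.4559, 0.3053, 0.3167]
ee_rot: [-0.07, -0.229, 0.971, 0.014]
wrist_force: [-0.3, -0.0, 0.5]
gripper_width: 0.0701
```

```bash
python3 - <<'E'
from h import *
print(np.round(tool()[2][:,2],4))
E
```

```text
[-0.1421 -0.0046 -0.9898]
```

Emit:
move_arm(xyz=[[0, -1, 0], [0, -1, 0], [0, -1, 0], [0, 0, 0], [0, 0, 0]], yaw=[0, 0, 0, 0, 0])

```text
t: 16.5
tcp_pos: [0.4794, 0.2501, 0.3072]
ee_rot: [-0.074, -0.23, 0.97, 0.014]
wrist_force: [-0.3, 0.6, 0.0]
gripper_width: 0.0697
```

```bash
python3 - <<'E'
from h import *
print(np.round(tool()[2][:,2],4))
E
```

```text
[-0.1504 -0.0063 -0.9886]
```

Emit:
move_arm(xyz=[[0, 1, 0], [0, 1, 0], [0, 1, 0], [0, 0, 0], [0, 0, 0]], yaw=[0, 0, 0, 0, 0])

```text
t: 17.0
tcp_pos: [0.4485, 0.3076, 0.308]
ee_rot: [-0.077, -0.231, 0.97, 0.015]
wrist_force: [-0.6, -0.2, 0.1]
gripper_width: 0.0698
```

```bash
python3 - <<'E'
from h import *
print(np.round(tool()[2][:,2],4))
plan([.46,.315,.25],117)
E
```

```text
[-0.1555 -0.0072 -0.9878]
t 17.00 tcp [0.4485 0.3076 0.308 ] yhead 116.52 tilt [-0.155 -0.009] w 69.8 F [-0.6 -0.2  0.1]
yaw units -0.07  xyz units [-1.09 -0.12  2.77]
```

```bash
python3 - <<'E'
from h import *
plan([.53,-.06,.28],88.1)
plan([.53,-.06,.28])
E
```

```text
t 17.00 tcp [0.4485 0.3076 0.308 ] yhead 116.52 tilt [-0.14   0.068] w 69.8 F [-0.6 -0.2  0.1]
yaw units 4.13  xyz units [ -4.67 -18.29  -0.43]
t 17.00 tcp [0.4485 0.3076 0.308 ] yhead 116.52 tilt [-0.156 -0.007] w 69.8 F [-0.6 -0.2  0.1]
yaw units 0.00  xyz units [  4.48 -18.32   0.88]
```

Emit:
move_arm(xyz=[[0.2, -0.9, 0], [0.2, -0.9, 0], [0.2, -0.9, 0], [0.2, -0.9, 0], [0.2, -0.9, 0], [0.2, -0.9, 0], [0.2, -0.9, 0], [0.2, -0.9, 0], [0.2, -0.9, 0], [0.2, -0.9, 0], [0.2, -0.9, 0], [0.2, -0.9, 0], [0.2, -0.9, 0], [0.2, -0.9, 0], [0.2, -0.9, 0], [0.2, -0.9, 0], [0.2, -0.9, 0], [0.2, -0.9, 0], [0, 0, 0], [0, 0, 0]], yaw=[0, 0, 0, 0, 0, 0, 0, 0, 0, 0, 0, 0, 0, 0, 0.8, 0.8, 0.8, 0.8, 0.8, 0], hand=0)

```text
t: 19.0
tcp_pos: [0.5187, -0.0392, 0.294]
ee_rot: [-0.081, 0.02, 0.996, -0.006]
wrist_force: [0.2, -1.1, -0.1]
gripper_width: -0.0002
```

```bash
python3 - <<'E'
from h import *
plan([.53,-.06,.20],88.1)
plan([.53,-.06,.062],88.1)
E
```

```text
t 19.00 tcp [ 0.5187 -0.0392  0.294 ] yhead 87.77 tilt [-0.162 -0.01 ] w -0.2 F [ 0.2 -1.1 -0.1]
yaw units -0.05  xyz units [-1.35 -0.94  4.56]
t 19.00 tcp [ 0.5187 -0.0392  0.294 ] yhead 87.77 tilt [-0.162 -0.01 ] w -0.2 F [ 0.2 -1.1 -0.1]
yaw units -0.05  xyz units [-2.47 -0.83 11.37]
```

Emit:
move_arm(xyz=[[-0.5, -0.3, 0.5], [-0.5, -0.3, 1], [-0.5, -0.2, 1], [-0.5, 0, 1], [0, 0, 1], [0, 0, 1], [0, 0, 1], [0, 0, 1], [0, 0, 1], [0, 0, 1], [0, 0, 1], [0, 0, 0.7], [0, 0, 0], [0, 0, 0]], yaw=[0, 0, 0, 0, 0, 0, 0, 0, 0, 0, 0, 0, 0, 0])

```text
t: 20.4
tcp_pos: [0.5219, -0.0615, 0.0455]
ee_rot: [-0.084, 0.004, 0.996, -0.005]
wrist_force: [-0.3, 0.4, -0.1]
gripper_width: 0.0
```

```bash
python3 - <<'E'
from h import *
plan([.492,-.06,.062],88.1);snap("wrist","w7")
E
```

```text
t 20.40 tcp [ 0.5219 -0.0615  0.0455] yhead 89.64 tilt [-0.168 -0.005] w 0.0 F [-0.3  0.4 -0.1]
yaw units 0.22  xyz units [ 1.61  0.02 -0.56]
```

View pics/w7.png

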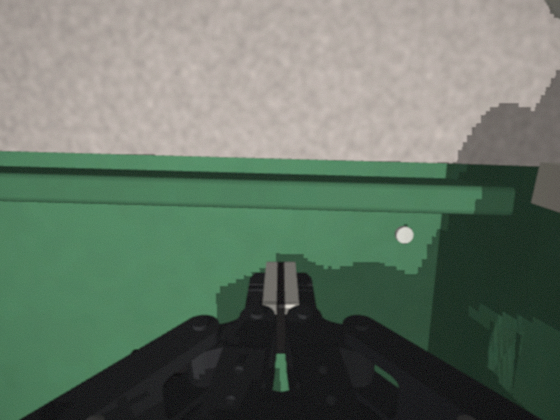

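Emit:
move_arm(xyz=[[0.5, 0, -0.2], [0.5, 0, -0.1], [0.3, 0, 0], [0.2, 0, 0], [0.2, 0, 0], [0.2, 0, 0]], yaw=[0.2, 0, 0, 0, 0, 0])

```text
t: 21.05
tcp_pos: [0.4915, -0.0618, 0.0629]
ee_rot: [-0.071, 0.017, 0.997, -0.008]
wrist_force: [14.7, 1.1, -10.1]
gripper_width: 0.0004
```

```bash
python3 - <<'E'
from h import *
plan([.492,-.06,.062],88.1)
E
```

```text
t 21.05 tcp [ 0.4915 -0.0618  0.0629] yhead 88.13 tilt [-0.142 -0.013] w 0.4 F [ 14.7   1.1 -10.1]
yaw units 0.00  xyz units [-0.03  0.09  0.04]
```

Emit:
move_arm(xyz=[[0.25, 0, 0.05], [0.25, 0, 0.05], [0.25, 0, 0.05], [0.25, 0, 0.05], [0.25, 0, 0.05], [0.25, 0, 0.05]], yaw=[0, 0, 0, 0, 0, 0])

```text
t: 21.65
tcp_pos: [0.4898, -0.0632, 0.0674]
ee_rot: [-0.029, 0.021, 0.999, -0.011]
wrist_force: [15.8, 1.5, -10.1]
gripper_width: 0.0
```

```bash
python3 - <<'E'
from h import *
plan([.492,-.06,.062],88.1)
E
```

```text
t 21.65 tcp [ 0.4898 -0.0632  0.0674] yhead 87.69 tilt [-0.058 -0.021] w 0.0 F [ 15.8   1.5 -10.1]
yaw units -0.06  xyz units [-0.12  0.17  0.26]
```

Emit:
move_arm(xyz=[[0.25, 0, 0.12], [0.25, 0, 0.12], [0.25, 0, 0.12], [0.25, 0, 0.12], [0.25, 0, 0.1], [0, 0, 0]], yaw=[0, 0, 0, 0, 0, 0])

```text
t: 22.25
tcp_pos: [0.4896, -0.0632, 0.0689]
ee_rot: [0.007, 0.024, 1.0, -0.012]
wrist_force: [-0.1, 0.1, -0.5]
gripper_width: 0.0002
```

```bash
python3 - <<'E'
from h import *
plan([.492,-.06,.062],88.1)
E
```

```text
t 22.25 tcp [ 0.4896 -0.0632  0.0689] yhead 87.24 tilt [ 0.013 -0.025] w 0.2 F [-0.1  0.1 -0.5]
yaw units -0.12  xyz units [-0.11  0.17  0.34]
```

Emit:
move_arm(xyz=[[-0.5, 0, -0.3], [-0.3, 0, -1], [0, 0, -1], [0, 0, -1], [0, 0, -1], [0, 0, -1], [0, 0, -1], [0, 0, -1], [0, 0, -1], [0, 0, -1], [0, 0, -1], [0, 0, -0.5], [0, 0, 0]], yaw=[0, 0, 0, 0, 0, 0, 0, 0, 0, 0, 0, 0, 0], hand=65)

```text
t: 23.55
tcp_pos: [0.5053, -0.0593, 0.2993]
ee_rot: [0.004, 0.024, 1.0, -0.013]
wrist_force: [0.4, 0.3, -0.5]
gripper_width: 0.0654
```

```bash
python3 - <<'E'
from h import *
plan([.46,.315,.25],117)
plan([.46,.315,.25])
E
```

```text
t 23.55 tcp [ 0.5053 -0.0593  0.2993] yhead 87.22 tilt [ 0.02  -0.019] w 65.4 F [ 0.4  0.3 -0.5]
yaw units -4.33  xyz units [-6.46 17.76  2.05]
t 23.55 tcp [ 0.5053 -0.0593  0.2993] yhead 87.22 tilt [ 0.008 -0.027] w 65.4 F [ 0.4  0.3 -0.5]
yaw units 0.00  xyz units [ 3.19 18.64  1.94]
```

Emit:
move_arm(xyz=[[0.16, 1, 0], [0.16, 1, 0], [0.16, 1, 0], [0.16, 1, 0], [0.16, 1, 0], [0.16, 1, 0], [0.16, 1, 0], [0.16, 1, 0], [0.16, 1, 0], [0.16, 1, 0], [0.16, 1, 0], [0.16, 1, 0], [0.16, 1, 0], [0.16, 1, 0], [0.16, 1, 0], [0.16, 1, 0], [0.16, 1, 0], [0.1, 0.6, 0], [0, 0, 0], [0, 0, 0]], yaw=[0, 0, 0, 0, 0, 0, 0, 0, 0, 0, 0, 0, 0, 0, 0, 0, 0, 0, 0, 0])

```text
t: 25.55
tcp_pos: [0.4556, 0.3062, 0.264]
ee_rot: [-0.017, 0.026, 0.999, -0.018]
wrist_force: [-0.2, -0.1, 0.7]
gripper_width: 0.0653
```

Emit:
move_arm(xyz=[[0, 0, 0.2], [0, 0, 0.2], [0, 0, 0.2], [0, 0, 0.2], [0, 0, 0.2], [0, 0, 0.2], [0, 0, 0], [0, 0, 0]], yaw=[-0.85, -0.85, -0.85, -0.85, -0.85, 0, 0, 0])

```text
t: 26.35
tcp_pos: [0.4564, 0.2983, 0.2384]
ee_rot: [-0.022, -0.231, 0.973, -0.014]
wrist_force: [0.3, -0.3, -0.7]
gripper_width: 0.0649
```

```bash
python3 - <<'E'
from h import *
plan([.46,.315,.25],117); snap("wrist","w8")
a=np.radians(27.1)
for s in(-.065,0,.065): print(s,proj("wrist",(.509+s*np.cos(a),.340+s*np.sin(a),.08)))
E
```

```text
t 26.35 tcp [0.4564 0.2983 0.2384] yhead 116.75 tilt [-0.035 -0.038] w 64.9 F [ 0.3 -0.3 -0.7]
yaw units -0.04  xyz units [-0.51  0.65 -0.62]
-0.065 [300.00525441 207.059118  ]
0 [299.26775374 275.8701646 ]
0.065 [298.61120324 337.12831571]
```

View pics/w8.png

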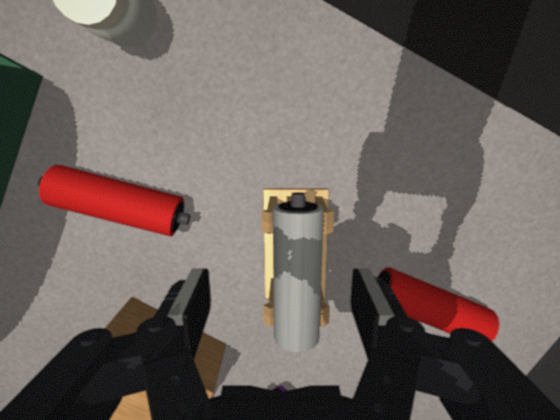

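```bash
cat >> h.py <<'E'
def plantip(tip,ydir=None,L=.025):
    o,p,R=tool(); plan(np.array(tip)-R[:,2]*L,ydir)
E
python3 - <<'E'
from h import *
plantip([.4685,.318,.12],117.1); plantip([.4685,.318,.085],117.1)
E
```

```text
t 26.40 tcp [0.4564 0.2984 0.2384] yhead 116.76 tilt [-0.035 -0.038] w 64.9 F [ 0.9  0.2 -0. ]
yaw units -0.05  xyz units [-1.27  0.7   4.6 ]
t 26.40 tcp [0.4564 0.2984 0.2384] yhead 116.76 tilt [-0.035 -0.038] w 64.9 F [ 0.9  0.2 -0. ]
yaw units -0.05  xyz units [-1.36  0.74  6.35]
```

Emit:
move_arm(xyz=[[-0.5, 0.25, 0], [-0.5, 0.25, 0.3], [-0.15, 0.1, 0.8], [0, 0, 1], [0, 0, 1], [0, 0, 0.8], [0, 0, 0.2], [0, 0, 0], [0, 0, 0]], yaw=[0, 0, 0, 0, 0, 0, 0, 0, 0], hand=62)

```text
t: 27.3
tcp_pos: [0.4706, 0.3196, 0.1497]
ee_rot: [-0.021, -0.23, 0.973, -0.014]
wrist_force: [0.0, -0.2, 0.9]
gripper_width: 0.0623
```

```bash
python3 - <<'E'
from h import *
plantip([.4685,.318,.085],117.1); snap("wrist","w9")
a=np.radians(27.1)
for s in(-.077,-.065,0): print(s,proj("wrist",(.5095+s*np.cos(a),.339+s*np.sin(a),.08)))
E
```

```text
t 27.30 tcp [0.4706 0.3196 0.1497] yhead 116.58 tilt [-0.034 -0.038] w 62.3 F [ 0.  -0.2  0.9]
yaw units -0.08  xyz units [-0.02  0.04  1.99]
-0.077 [282.95816344 189.77544242]
-0.065 [283.09713525 209.71256833]
0 [283.77587    307.08497465]
```

View pics/w9.png

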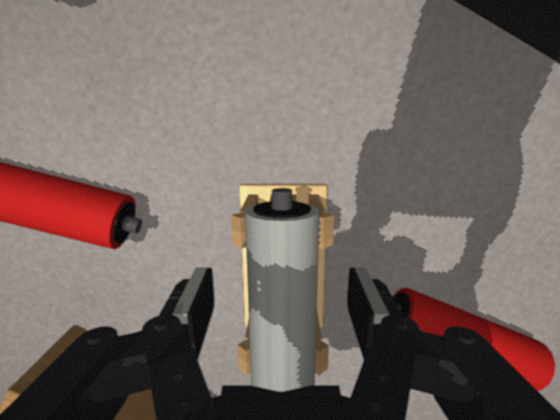

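Emit:
move_arm(xyz=[[0, 0, 0.6], [0, 0, 0.6], [0, 0, 0.5], [0, 0, 0.2], [0, 0, 0], [0, 0, 0]], yaw=[0, 0, 0, 0, 0, 0], hand=54)

```text
t: 27.95
tcp_pos: [0.4704, 0.3185, 0.1101]
ee_rot: [-0.019, -0.229, 0.973, -0.014]
wrist_force: [0.1, 0.3, 0.0]
gripper_width: 0.0541
```

```bash
python3 - <<'E'
from h import *
plantip([.4685,.318,.076],117.1)
E
```

```text
t 27.95 tcp [0.4704 0.3185 0.1101] yhead 116.56 tilt [-0.031 -0.036] w 54.1 F [0.1 0.3 0. ]
yaw units -0.08  xyz units [0.02 0.05 0.46]
```

Creep down in small steps until the fingertips touch the support tops.

Emit:
move_arm(xyz=[[0, 0, 0.15], [0, 0, 0.15], [0, 0, 0.15], [0, 0, 0]], yaw=[0, 0, 0, 0])

```text
t: 28.35
tcp_pos: [0.4708, 0.3184, 0.1013]
ee_rot: [-0.018, -0.229, 0.973, -0.014]
wrist_force: [0.3, -0.8, -0.1]
gripper_width: 0.0543
```

Emit:
move_arm(xyz=[[0, 0, 0.1], [0, 0, 0.1]], yaw=[0, 0])

```text
t: 28.55
tcp_pos: [0.471, 0.3184, 0.0975]
ee_rot: [-0.018, -0.229, 0.973, -0.014]
wrist_force: [0.6, -0.1, 0.0]
gripper_width: 0.054
```

Emit:
move_arm(xyz=[[0, 0, 0.1]], yaw=[0])

```text
t: 28.65
tcp_pos: [0.471, 0.3183, 0.0954]
ee_rot: [-0.018, -0.229, 0.973, -0.014]
wrist_force: [-0.8, 0.3, 1.0]
gripper_width: 0.0542
```

Emit:
move_arm(xyz=[[0, 0, 0.08]], yaw=[0])

```text
t: 28.75
tcp_pos: [0.4711, 0.3188, 0.0945]
ee_rot: [-0.017, -0.229, 0.973, -0.013]
wrist_force: [-2.2, 1.6, 9.6]
gripper_width: 0.0539
```

Emit:
move_arm(xyz=[[0, 0, -0.17], [0, 0, 0]], yaw=[0, 0])

```text
t: 28.95
tcp_pos: [0.4714, 0.3191, 0.0982]
ee_rot: [-0.017, -0.229, 0.973, -0.013]
wrist_force: [0.3, -0.4, 0.3]
gripper_width: 0.0541
```

Emit:
move_arm(xyz=[[0, 0, 0], [0, 0, 0], [0, 0, 0], [0, 0, 0], [0, 0, 0]], yaw=[0, 0, 0, 0, 0], hand=0, force=110)

```text
t: 29.45
tcp_pos: [0.471, 0.3196, 0.099]
ee_rot: [-0.017, -0.229, 0.973, -0.013]
wrist_force: [-2.0, 0.4, 2.0]
gripper_width: 0.0403
```

```bash
python3 - <<'E'
from h import *
plantip([.4685,.318,.076],117.1)
E
```

```text
t 29.45 tcp [0.471  0.3196 0.099 ] yhead 116.55 tilt [-0.028 -0.033] w 40.3 F [-2.   0.4  2. ]
yaw units -0.08  xyz units [ 0.1  0.  -0.1]
```

```bash
python3 - <<'E'
from h import *
im=snap("wrist","w10")
E
```

```text
(no output)
```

View pics/w10.png

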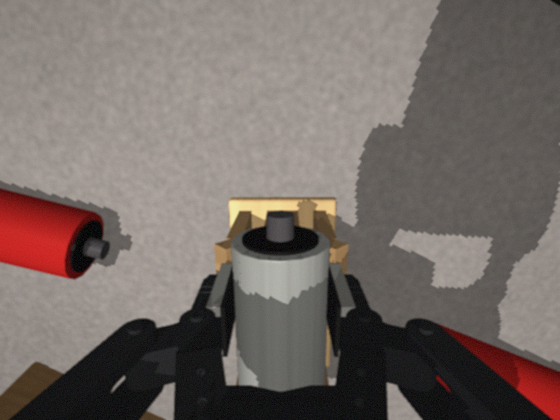

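Emit:
move_arm(xyz=[[0, 0, 0], [0, 0, 0]], yaw=[0, 0], force=50)

```text
t: 29.7
tcp_pos: [0.4711, 0.3196, 0.099]
ee_rot: [-0.017, -0.229, 0.973, -0.013]
wrist_force: [-1.6, 0.5, 2.4]
gripper_width: 0.0401
```

Emit:
move_arm(xyz=[[0, 0, -0.2], [0, 0, -0.2], [0, 0, -0.2], [0, 0, -0.2], [0, 0, 0]], yaw=[0, 0, 0, 0, 0], force=70)

```text
t: 30.2
tcp_pos: [0.4681, 0.3184, 0.1115]
ee_rot: [-0.022, -0.229, 0.973, -0.014]
wrist_force: [-0.8, 0.3, -5.5]
gripper_width: 0.0406
```

```bash
python3 - <<'E'
from h import *
plantip([.4685,.318,.076],117.1)
im=snap("wrist","w11"); im=snap("side","s11")
cv2.imwrite("pics/c11.png",cv2.resize(im[125:245,105:245,::-1],None,fx=4.5,fy=4.5,interpolation=2))
E
```

```text
t 30.20 tcp [0.4681 0.3184 0.1115] yhead 116.55 tilt [-0.037 -0.037] w 40.6 F [-0.8  0.3 -5.5]
yaw units -0.08  xyz units [-0.1   0.    0.52]
```

View pics/w11.png

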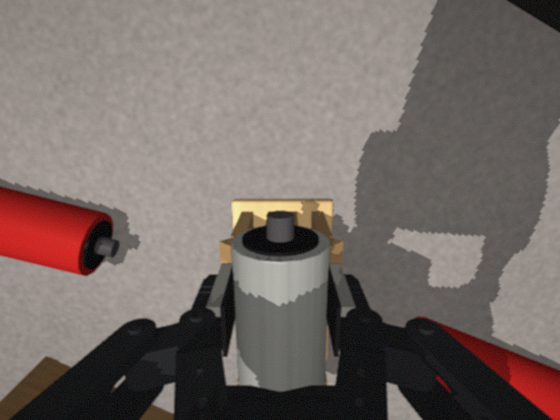

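View pics/c11.png

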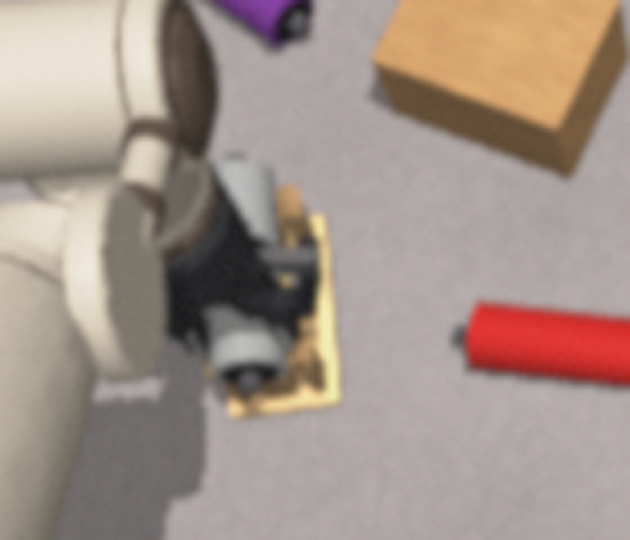

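Emit:
move_arm(xyz=[[0, 0, -0.3], [0, 0, -0.6], [0, 0, -0.8], [0, 0, -0.8], [0, 0, -0.8], [0, 0, -0.8], [0, 0, -0.8], [0, 0, -0.4], [0, 0, 0], [0, 0, 0]], yaw=[0, 0, 0, 0, 0, 0, 0, 0, 0, 0], force=100)

```text
t: 31.3
tcp_pos: [0.4723, 0.3227, 0.2271]
ee_rot: [-0.021, -0.229, 0.973, -0.013]
wrist_force: [-0.5, 0.1, -5.2]
gripper_width: 0.0406
```

```bash
python3 - <<'E'
from h import *
print(onz("top",255,273,.075))
plan([.43,-.105,.2]); plan([.43,-.105,.2],88.1)
snap("wrist","w12"); snap("top","t12")
E
```

```text
[0.374367   0.08731723 0.075     ]
t 31.30 tcp [0.4723 0.3227 0.2271] yhead 116.55 tilt [-0.034 -0.036] w 40.6 F [-0.5  0.1 -5.2]
yaw units 0.00  xyz units [ 11.36 -18.16   2.19]
t 31.30 tcp [0.4723 0.3227 0.2271] yhead 116.55 tilt [-0.047 -0.015] w 40.6 F [-0.5  0.1 -5.2]
yaw units 4.14  xyz units [  1.32 -21.42   1.77]
```

View pics/w12.png

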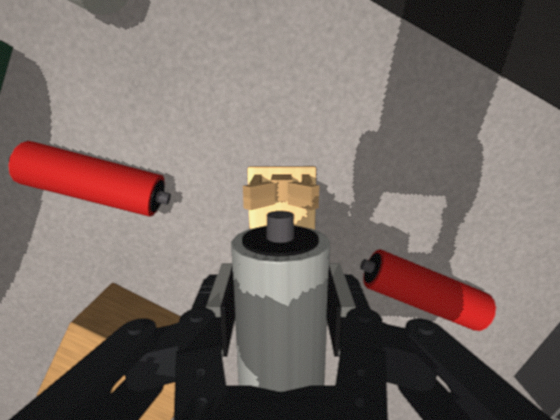

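View pics/t12.png

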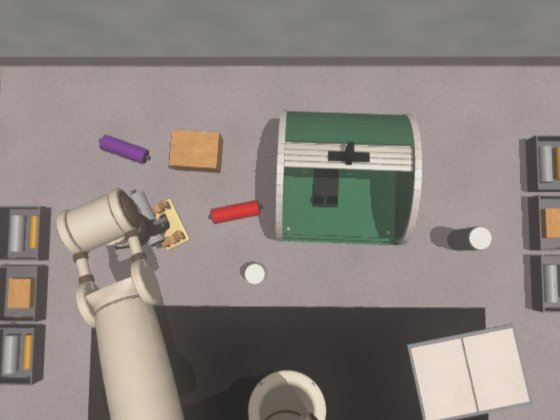

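Emit:
move_arm(xyz=[[0, 0, -0.6], [0.2, -0.4, -0.9], [0.4, -0.7, -0.9], [0.6, -0.9, -0.9], [0.6, -0.9, -0.8], [0.6, -0.9, 0], [0.6, -0.9, 0], [0.6, -0.9, 0], [0.6, -0.9, 0], [0.6, -0.9, 0], [0.6, -0.9, 0], [0.6, -0.9, 0], [0.6, -0.9, 0], [0.6, -0.9, 0], [0.6, -0.9, 0], [0.6, -0.9, 0], [0.6, -0.9, 0], [0.6, -0.9, 0], [0.4, -0.6, 0], [0, 0, 0]], yaw=[0, 0, 0, 0, 0, 0, 0, 0, 0, 0, 0, 0, 0, 0, 0, 0, 0, 0, 0, 0])

```text
t: 33.4
tcp_pos: [0.4272, -0.0501, 0.333]
ee_rot: [-0.025, -0.23, 0.973, -0.016]
wrist_force: [-0.5, 0.1, -5.6]
gripper_width: 0.0401
```

```bash
python3 - <<'E'
from h import *
plan([.43,-.105,.3]); plan([.43,-.105,.3],88.1)
E
```

```text
t 33.40 tcp [ 0.4272 -0.0501  0.333 ] yhead 116.64 tilt [-0.041 -0.042] w 40.1 F [-0.5  0.1 -5.6]
yaw units 0.00  xyz units [ 1.01 -2.48  1.76]
t 33.40 tcp [ 0.4272 -0.0501  0.333 ] yhead 116.64 tilt [-0.056 -0.017] w 40.1 F [-0.5  0.1 -5.6]
yaw units 4.15  xyz units [-0.32 -2.7   1.69]
```

Emit:
move_arm(xyz=[[0, -0.3, 0], [0, -0.4, 0], [0, -0.4, 0], [0, -0.4, 0], [0, -0.4, 0], [0, -0.4, 0], [0, -0.3, 0.3], [0, 0, 0.6], [0, 0, 0.8], [0, 0, 0.8], [0, 0, 0.5], [0, 0, 0], [0, 0, 0]], yaw=[0.6, 0.7, 0.7, 0.7, 0.7, 0.6, 0, 0, 0, 0, 0, 0, 0])

```text
t: 34.7
tcp_pos: [0.4347, -0.0968, 0.2704]
ee_rot: [-0.022, 0.011, 1.0, -0.017]
wrist_force: [0.4, 0.3, -4.2]
gripper_width: 0.0405
```

```bash
python3 - <<'E'
from h import *
CR=np.array([.627,-.107]); g=CR-CX*.046
plan([*(g-CX*.14),.15],88.1); snap("wrist","w13")
E
```

```text
t 34.70 tcp [ 0.4347 -0.0968  0.2704] yhead 88.75 tilt [-0.044 -0.034] w 40.5 F [ 0.4  0.3 -4.2]
yaw units 0.09  xyz units [-0.59  0.    6.  ]
```

View pics/w13.png

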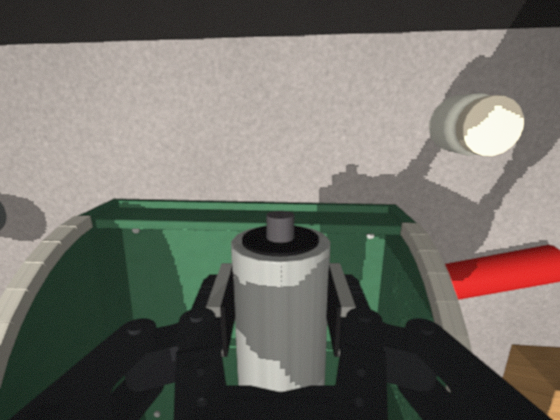

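```bash
cat >> h.py <<'E'
CR=np.array([.627,-.107,.062])
Rp=Ro.from_quat([-.229,.973,-.013,-.017]).as_matrix()
a_=np.radians(27.1)
OFF=Rp.T@(np.array([.5095,.339,.080])-np.array([.471,.3196,.099])); DIR=Rp.T@np.array([np.cos(a_),np.sin(a_),0])
def place(dx=0,dz=0):
    o,p,R=tool(); c=p+R@OFF; d=R@DIR
    print("roller centre",np.round(c,4),"pitch %.3f"%d[2],"head %.2f"%np.degrees(np.arctan2(d[1],d[0])))
    t=CR+np.r_[CX*dx,dz]-R@OFF; plan(t,88.1)
E
python3 - <<'E'
from h import *
print(OFF,DIR); place(-.14,.07); place(0,.02);place()
E
```

```text
[-0.04382018  0.00051051  0.0172957 ] [-0.99917645  0.01034429 -0.03923554]
roller centre [ 0.4777 -0.0979  0.2513] pitch -0.004 head -0.67
t 34.75 tcp [ 0.4346 -0.0968  0.2704] yhead 88.74 tilt [-0.044 -0.034] w 40.6 F [-0.  -0.4 -5.5]
yaw units 0.09  xyz units [-0.74 -0.01  5.94]
roller centre [ 0.4777 -0.0979  0.2513] pitch -0.004 head -0.67
t 34.75 tcp [ 0.4346 -0.0968  0.2704] yhead 88.74 tilt [-0.044 -0.034] w 40.6 F [-0.  -0.4 -5.5]
yaw units 0.09  xyz units [-7.84  0.09  8.13]
roller centre [ 0.4777 -0.0979  0.2513] pitch -0.004 head -0.67
t 34.75 tcp [ 0.4346 -0.0968  0.2704] yhead 88.74 tilt [-0.044 -0.034] w 40.6 F [-0.  -0.4 -5.5]
yaw units 0.09  xyz units [-7.88  0.12  9.13]
```

Emit:
move_arm(xyz=[[0, 0, 0.6], [0, 0, 0.9], [0, 0, 0.9], [0, 0, 0.9], [0, 0, 0.9], [0, 0, 0.9], [0, 0, 0.5], [-0.3, 0, 0.1], [0, 0, 0], [0, 0, 0]], yaw=[0.18, 0, 0, 0, 0, 0, 0, 0, 0, 0])

```text
t: 35.75
tcp_pos: [0.4399, -0.1028, 0.1546]
ee_rot: [-0.016, 0.026, 0.999, -0.02]
wrist_force: [-0.7, 0.6, -5.5]
gripper_width: 0.0404
```

```bash
python3 - <<'E'
from h import *
place(0,.04); place(0,.015)
E
```

```text
roller centre [ 0.4831 -0.1052  0.1359] pitch 0.008 head -2.29
t 35.75 tcp [ 0.4399 -0.1028  0.1546] yhead 87.10 tilt [-0.033 -0.04 ] w 40.4 F [-0.7  0.6 -5.5]
yaw units -0.15  xyz units [-7.24  0.22  1.46]
roller centre [ 0.4831 -0.1052  0.1359] pitch 0.008 head -2.29
t 35.75 tcp [ 0.4399 -0.1028  0.1546] yhead 87.10 tilt [-0.033 -0.04 ] w 40.4 F [-0.7  0.6 -5.5]
yaw units -0.15  xyz units [-7.28  0.27  2.71]
```

Emit:
move_arm(xyz=[[-0.5, 0, 0], [-0.7, 0.05, 0.1], [-0.8, 0.05, 0.15], [-0.8, 0.05, 0.15], [-0.8, 0, 0.15], [-0.8, 0, 0.15], [-0.8, 0, 0.15], [-0.8, 0, 0.15], [-0.5, 0, 0.1], [0, 0, 0], [0, 0, 0]], yaw=[-0.05, 0, 0, 0, 0, 0, 0, 0, 0, 0, 0])

```text
t: 36.85
tcp_pos: [0.5872, -0.1088, 0.136]
ee_rot: [-0.006, 0.022, 0.999, -0.023]
wrist_force: [0.3, 1.1, -5.5]
gripper_width: 0.04
```

```bash
python3 - <<'E'
from h import *
place(0,.015); im=snap("top","t14"); snap("wrist","w14")
cv2.imwrite("pics/c14.png",cv2.resize(im[100:255,265:430,::-1],None,fx=3.6,fy=3.6,interpolation=2))
E
```

```text
roller centre [ 0.6308 -0.111   0.1182] pitch 0.027 head -1.79
t 36.85 tcp [ 0.5872 -0.1088  0.136 ] yhead 87.54 tilt [-0.013 -0.046] w 40.0 F [ 0.3  1.1 -5.5]
yaw units -0.08  xyz units [0.17 0.29 2.05]
```

View pics/c14.png

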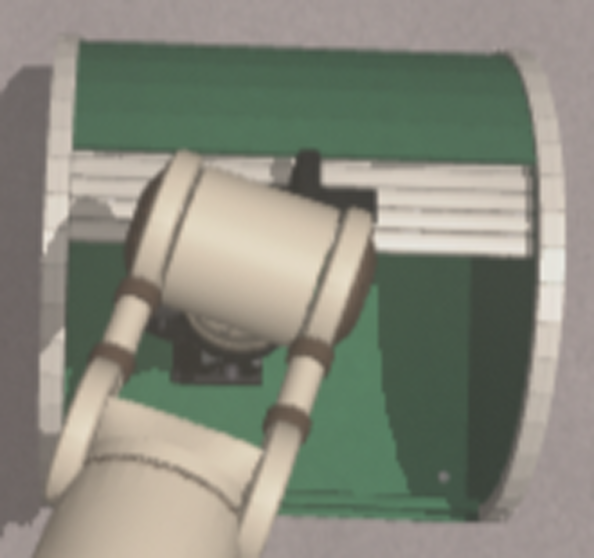

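View pics/w14.png

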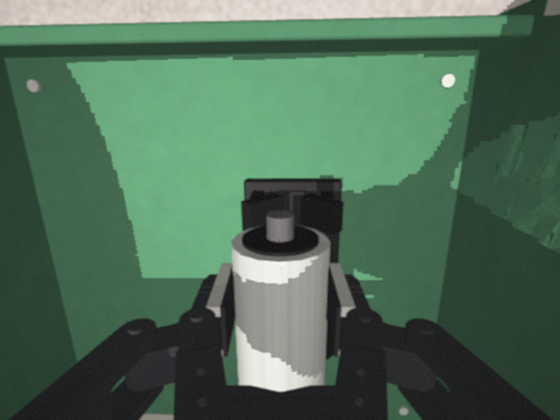

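```bash
python3 - <<'E'
from h import *
np.set_printoptions(precision=4,suppress=True)
im=snap("side","s14"); cv2.imwrite("pics/c14s.png",cv2.resize(im[110:290,255:435,::-1],None,fx=3.3,fy=3.3,interpolation=2))
w=cv2.imread("pics/w14.png"); cv2.imwrite("pics/c14w.png",cv2.resize(w[160:280,220:360],None,fx=5,fy=5,interpolation=2))
C=cal("wrist")
c=CR[:2]
for s,yy,z in[(-.058,-.033,.056),(-.058,.033,.056),(-.065,-.035,.022),(-.065,.035,.022)]:
    print(s,yy,proj("wrist",np.r_[c+CX*s+CYV*yy,z],C))
E
```

```text
-0.058 -0.033 [238.368  207.1105]
-0.058 0.033 [345.6945 207.3966]
-0.065 -0.035 [242.9318 183.3076]
-0.065 0.035 [342.3568 183.2383]
```

View pics/c14s.png

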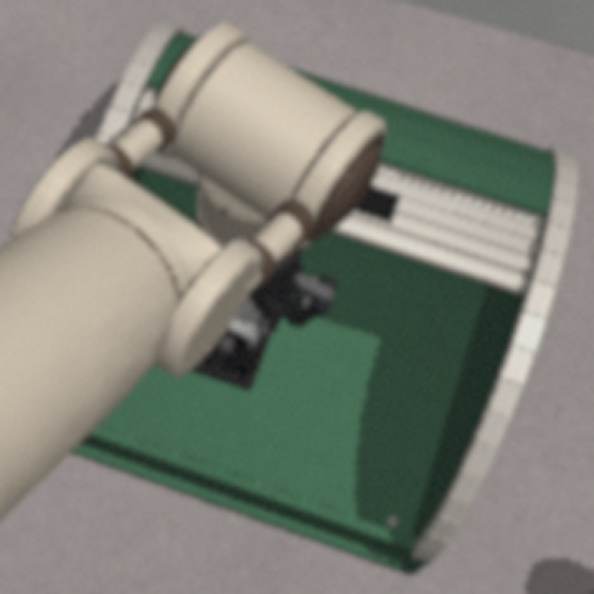

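View pics/c14w.png

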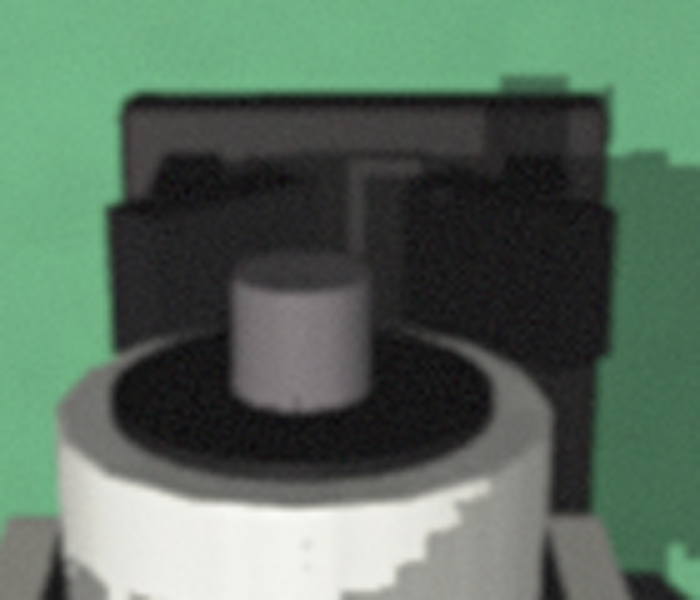

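```bash
python3 - <<'E'
from h import *
np.set_printoptions(precision=4,suppress=True)
T=lambda x,y:(265+x/3.6,100+y/3.6); S=lambda x,y:(255+x/3.3,110+y/3.3)
for a,b in [((315,352),(295,218)),((140,290),(160,125)),((288,420),(265,260)),((112,358),(125,158))]: print(tri(T(*a),S(*b)))
# cylinder ends: upper-left cap top corner & right cap
print(tri(T(185,155),S(225,30)),tri(T(360,210),S(375,120)))
o,p,R=tool(); C=cal("wrist")
c=p+R@OFF; d=R@DIR
print("stub tip",proj("wrist",c-d*.077,C),"body end",proj("wrist",c-d*.065,C))
print(np.round(o['q'],3))
E
```

```text
(array([ 0.5343, -0.127 ,  0.44  ]), np.float64(0.0009636191431900072))
(array([ 0.5693, -0.0348,  0.4311]), np.float64(0.0017823848433127349))
(array([ 0.4979, -0.1145,  0.4529]), np.float64(0.006491385012490208))
(array([ 0.5303, -0.0223,  0.4564]), np.float64(0.007636766410383451))
(array([ 0.6424, -0.056 ,  0.4318]), np.float64(0.005070236194154887)) (array([ 0.614 , -0.1541,  0.428 ]), np.float64(0.00024894883611403985))
stub tip [280.7046 214.1675] body end [280.9726 240.095 ]
[-0.363  0.334  1.637 -0.052  1.168 -1.87 ]
```

```bash
python3 - <<'E'
from h import *
np.set_printoptions(precision=4,suppress=True)
C=cal("wrist")
P=lambda x,y,z: onz("wrist",220+x/5,160+y/5,z,C)
for n,a,b,z,s in[("base",(122,97),(608,97),.022,.065),("sup",(108,205),(613,205),.056,.058),("supback",(113,352),(608,355),.056,.038)]:
    A,B=P(*a,z),P(*b,z); m=(A+B)/2; print(n,A,B,np.linalg.norm(A-B),m[:2]+CX*s)
# sill inner/outer edges at z .062: rows ~ 40-47
for v in(14,40): print(onz("wrist",280,v,.062,C))
for p in[(33,86),(448,80)]: print("bolt",onz("wrist",*p,.012,C))
E
```

```text
base [ 0.5581 -0.1387  0.022 ] [ 0.5604 -0.0705  0.022 ] 0.06817857090479679 [ 0.6242 -0.1066]
sup [ 0.5641 -0.1358  0.056 ] [ 0.5659 -0.0741  0.056 ] 0.061737307696027 [ 0.623  -0.1068]
supback [ 0.5835 -0.1367  0.056 ] [ 0.5855 -0.0745  0.056 ] 0.06228064714611623 [ 0.6225 -0.1068]
[ 0.4649 -0.1075  0.062 ]
[ 0.4768 -0.1081  0.062 ]
bolt [ 0.4892 -0.2833  0.012 ]
bolt [ 0.4982 -0.0008  0.012 ]
```

```bash
sed -i 's/^CR=.*/CR=np.array([.6238,-.1068,.062])/' h.py; python3 - <<'E'
from h import *
place(0,.015);place(0,.003)
E
```

```text
roller centre [ 0.6301 -0.111   0.1182] pitch 0.027 head -1.81
t 37.00 tcp [ 0.5865 -0.1088  0.136 ] yhead 87.52 tilt [-0.014 -0.046] w 40.5 F [ 0.3 -0.2 -5.5]
yaw units -0.08  xyz units [0.29 0.29 2.05]
roller centre [ 0.6301 -0.111   0.1182] pitch 0.027 head -1.81
t 37.00 tcp [ 0.5865 -0.1088  0.136 ] yhead 87.52 tilt [-0.014 -0.046] w 40.5 F [ 0.3 -0.2 -5.5]
yaw units -0.08  xyz units [0.29 0.32 2.65]
```

Emit:
move_arm(xyz=[[0.25, 0.25, 0], [0, 0, 0], [0, 0, 0.4], [0, 0, 0.5], [0, 0, 0.4], [0, 0, 0.2], [0, 0, 0], [0, 0, 0]], yaw=[0, 0, 0, 0, 0, 0, 0, 0])

```text
t: 37.8
tcp_pos: [0.5789, -0.1042, 0.1023]
ee_rot: [-0.008, 0.022, 0.999, -0.023]
wrist_force: [-0.6, 0.8, -4.6]
gripper_width: 0.0405
```

```bash
python3 - <<'E'
from h import *
place(0,.003); snap("wrist","w15")
C=cal("wrist"); c=CR[:2]
for s,yy,z in[(-.058,-.033,.056),(-.058,.033,.056),(-.065,-.035,.022),(-.065,.035,.022)]:
    print(s,yy,proj("wrist",np.r_[c+CX*s+CYV*yy,z],C))
w=cv2.imread("pics/w15.png"); cv2.imwrite("pics/c15w.png",cv2.resize(w[160:280,220:360],None,fx=5,fy=5,interpolation=2))
E
```

```text
roller centre [ 0.6224 -0.1065  0.0843] pitch 0.024 head -1.84
t 37.80 tcp [ 0.5789 -0.1042  0.1023] yhead 87.50 tilt [-0.016 -0.045] w 40.5 F [-0.6  0.8 -4.6]
yaw units -0.09  xyz units [-0.08  0.03  0.97]
-0.058 -0.033 [220.46961744 234.59793134]
-0.058 0.033 [345.97870692 235.32468519]
-0.065 -0.035 [228.24523787 203.49798902]
-0.065 0.035 [342.04878974 203.66156298]
```

View pics/c15w.png

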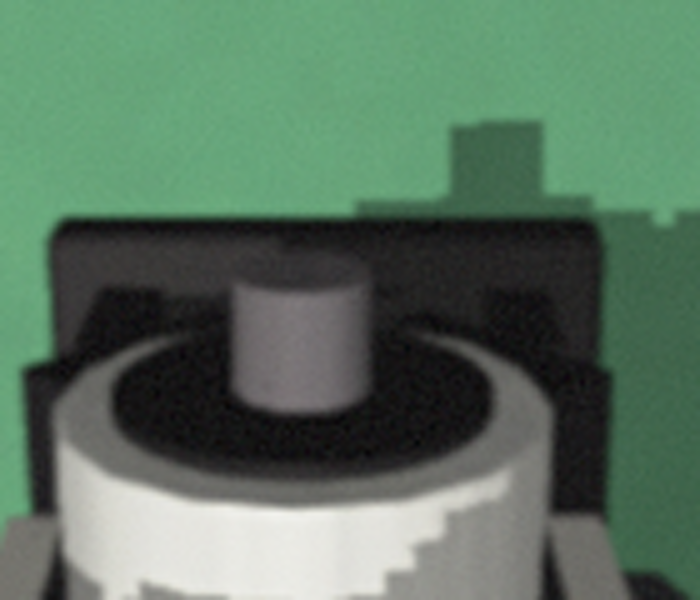

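Emit:
move_arm(xyz=[[-0.06, 0.02, 0.2], [0, 0, 0.25], [0, 0, 0.2], [0, 0, 0.1], [0, 0, 0]], yaw=[0, 0, 0, 0, 0])

```text
t: 38.35
tcp_pos: [0.5807, -0.1048, 0.0869]
ee_rot: [-0.007, 0.022, 0.999, -0.023]
wrist_force: [0.3, 0.6, -5.3]
gripper_width: 0.0405
```

```bash
python3 - <<'E'
from h import *
place()
E
```

```text
roller centre [ 0.6243 -0.1071  0.069 ] pitch 0.026 head -1.84
t 38.35 tcp [ 0.5807 -0.1048  0.0869] yhead 87.50 tilt [-0.014 -0.046] w 40.5 F [ 0.3  0.6 -5.3]
yaw units -0.09  xyz units [0.02 0.03 0.35]
```

Emit:
move_arm(xyz=[[0, 0, 0.1], [0, 0, 0.1]], yaw=[0, 0])

```text
t: 38.55
tcp_pos: [0.5809, -0.1051, 0.083]
ee_rot: [-0.006, 0.022, 0.999, -0.023]
wrist_force: [-0.7, 0.9, -6.0]
gripper_width: 0.0403
```

Emit:
move_arm(xyz=[[0, 0, 0.07]], yaw=[0])

```text
t: 38.65
tcp_pos: [0.581, -0.1052, 0.0815]
ee_rot: [-0.006, 0.022, 0.999, -0.023]
wrist_force: [-0.5, 2.6, 2.2]
gripper_width: 0.0404
```

Emit:
move_arm(xyz=[[0, 0, 0.06]], yaw=[0])

```text
t: 38.75
tcp_pos: [0.5813, -0.1049, 0.0812]
ee_rot: [-0.006, 0.022, 0.999, -0.023]
wrist_force: [-3.3, 4.4, 6.5]
gripper_width: 0.0405
```

Emit:
move_arm(xyz=[[0, 0, 0], [0, 0, 0], [0, 0, 0], [0, 0, 0]], yaw=[0, 0, 0, 0], force=20)

```text
t: 39.15
tcp_pos: [0.5815, -0.1048, 0.0813]
ee_rot: [-0.006, 0.022, 0.999, -0.023]
wrist_force: [-1.3, 1.7, -3.0]
gripper_width: 0.0404
```

```bash
python3 - <<'E'
from h import *
place(); snap("wrist","w16")
w=cv2.imread("pics/w16.png"); cv2.imwrite("pics/c16w.png",cv2.resize(w[160:300,210:360],None,fx=4,fy=4,interpolation=2))
C=cal("wrist")
for p in(-.077,-.065): print(proj("wrist",CR+np.r_[CX*p,0],C))
E
```

```text
roller centre [ 0.625  -0.1071  0.0636] pitch 0.028 head -1.84
t 39.15 tcp [ 0.5815 -0.1048  0.0813] yhead 87.49 tilt [-0.012 -0.046] w 40.4 F [-1.3  1.7 -3. ]
yaw units -0.09  xyz units [0.06 0.01 0.08]
[281.01190449 211.8489101 ]
[281.32614137 237.71629975]
```

View pics/c16w.png

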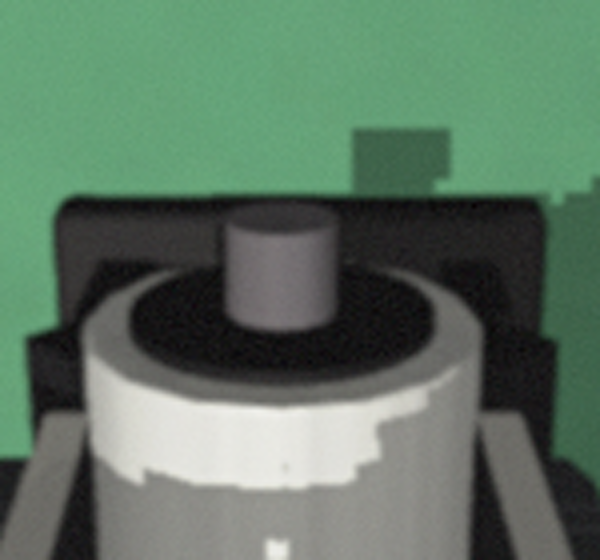

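Emit:
move_arm(xyz=[[0.06, 0, 0.05], [0, 0, 0], [0, 0, 0]], yaw=[0, 0, 0])

```text
t: 39.5
tcp_pos: [0.5813, -0.1048, 0.0813]
ee_rot: [-0.004, 0.022, 0.999, -0.023]
wrist_force: [0.3, 0.9, -3.2]
gripper_width: 0.0405
```

Emit:
move_arm(xyz=[[0, 0, 0], [0, 0, 0], [0, 0, 0]], yaw=[0, 0, 0], hand=40.5)

```text
t: 39.8
tcp_pos: [0.5813, -0.1048, 0.0812]
ee_rot: [-0.005, 0.022, 0.999, -0.023]
wrist_force: [0.5, 1.0, -2.5]
gripper_width: 0.0408
```

Emit:
move_arm(xyz=[[0, 0, 0], [0, 0, 0], [0, 0, 0]], yaw=[0, 0, 0], hand=42)

```text
t: 40.1
tcp_pos: [0.5812, -0.1049, 0.081]
ee_rot: [-0.005, 0.022, 0.999, -0.023]
wrist_force: [0.2, 1.0, -2.0]
gripper_width: 0.0422
```

```bash
python3 - <<'E'
from h import *
place(); snap("wrist","w17")
w=cv2.imread("pics/w17.png"); cv2.imwrite("pics/c17w.png",cv2.resize(w[160:300,210:360],None,fx=4,fy=4,interpolation=2))
C=cal("wrist")
for p in(-.077,-.065): print(proj("wrist",CR+np.r_[CX*p,0],C))
E
```

```text
roller centre [ 0.6248 -0.1072  0.0633] pitch 0.031 head -1.84
t 40.10 tcp [ 0.5812 -0.1049  0.081 ] yhead 87.48 tilt [-0.01  -0.046] w 42.2 F [ 0.2  1.  -2. ]
yaw units -0.09  xyz units [0.05 0.02 0.06]
[281.24987469 212.66926611]
[281.56377812 238.55308733]
```

View pics/c17w.png

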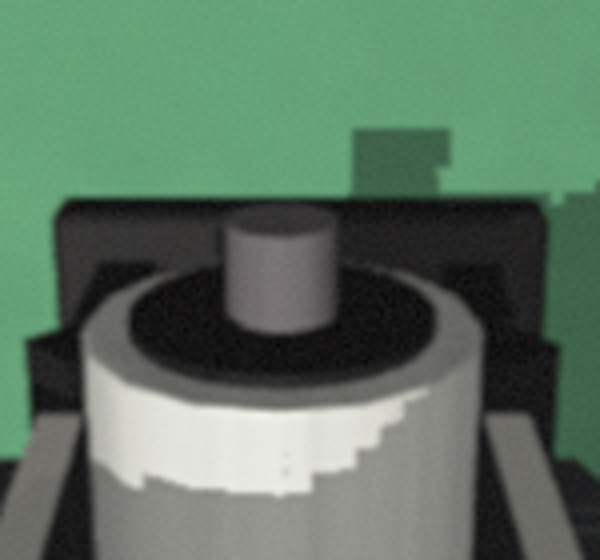

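Emit:
move_arm(xyz=[[0, 0, 0], [0, 0, 0], [0, 0, 0]], yaw=[0, 0, 0], hand=43.5)

```text
t: 40.45
tcp_pos: [0.5811, -0.105, 0.0807]
ee_rot: [-0.005, 0.022, 0.999, -0.023]
wrist_force: [-0.2, 0.9, -3.0]
gripper_width: 0.0433
```

Emit:
move_arm(xyz=[[0, 0, 0], [0, 0, 0], [0, 0, 0]], yaw=[0, 0, 0], hand=46)

```text
t: 40.75
tcp_pos: [0.5824, -0.1056, 0.0823]
ee_rot: [-0.003, 0.022, 0.999, -0.024]
wrist_force: [-0.6, 2.0, -0.7]
gripper_width: 0.0459
```

```bash
python3 - <<'E'
from h import *
place(); snap("wrist","w18")
w=cv2.imread("pics/w18.png"); cv2.imwrite("pics/c18w.png",cv2.resize(w[160:300,210:360],None,fx=4,fy=4,interpolation=2))
C=cal("wrist")
for p in(-.077,-.065): print(proj("wrist",CR+np.r_[CX*p,0],C))
E
```

```text
roller centre [ 0.6261 -0.1078  0.0648] pitch 0.034 head -1.83
t 40.75 tcp [ 0.5824 -0.1056  0.0823] yhead 87.48 tilt [-0.007 -0.047] w 45.9 F [-0.6  2.  -0.7]
yaw units -0.09  xyz units [0.12 0.05 0.14]
[282.72801786 208.73733957]
[283.00208446 234.55841367]
```

View pics/c18w.png

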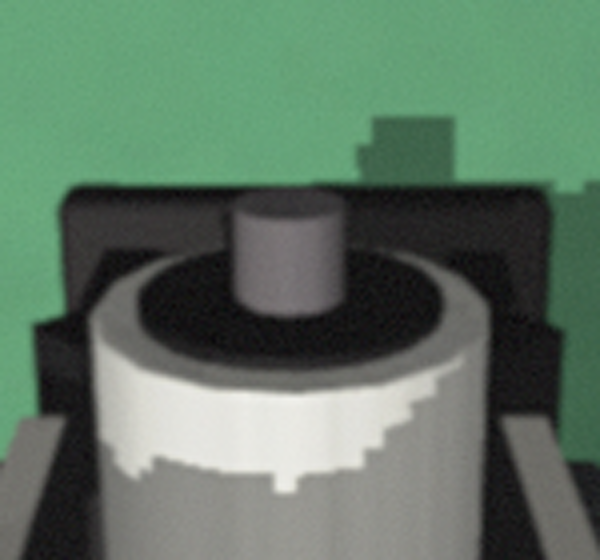

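Emit:
move_arm(xyz=[[0, 0, 0], [0, 0, 0], [0, 0, -0.4], [0, 0, -0.8], [0, 0, -0.8], [0.5, 0, -0.4], [0.8, 0, 0], [0.8, 0, 0], [0.8, 0, -0.3], [0.8, 0, -0.6], [0.8, 0, -0.8], [0.8, 0, -0.8], [0.6, 0, -0.8], [0, 0, -0.8], [0, 0, 0], [0, 0, 0]], yaw=[0, 0, 0, 0, 0, 0, 0, 0, 0, 0, 0, 0, 0, 0, 0, 0], hand=66)

```text
t: 42.4
tcp_pos: [0.4659, -0.0961, 0.237]
ee_rot: [0.009, 0.022, 0.999, -0.03]
wrist_force: [-1.0, 0.9, 0.2]
gripper_width: 0.0658
```

```bash
python3 - <<'E'
from h import *
plan([.6,-.14,.3],88); snap("wrist","w19"); im=snap("top","t19"); im2=snap("side","s19")
cv2.imwrite("pics/c19.png",np.hstack([cv2.resize(im[130:240,280:400,::-1],(400,367),interpolation=2),cv2.resize(im2[150:260,265:385,::-1],(400,367),interpolation=2)]))
T=cal("top");S=cal("side")
for p in(-.077,-.065,.065): print(proj("top",CR+np.r_[CX*p,0]),proj("side",CR+np.r_[CX*p,0]),proj("wrist",CR+np.r_[CX*p,0]))
E
```

```text
t 42.40 tcp [ 0.4659 -0.0961  0.237 ] yhead 87.43 tilt [ 0.018 -0.06 ] w 65.8 F [-1.   0.9  0.2]
yaw units -0.08  xyz units [-6.84 -2.14 -2.89]
[326.57048638 209.32701375] [319.19019095 223.52162468] [286.16326293 269.54320094]
[326.7023985  204.93561678] [320.61848053 219.52007918] [286.25149117 280.29585472]
[328.11814073 157.80510155] [335.57374719 177.62088662] [287.08561364 381.95299097]
```

View pics/c19.png

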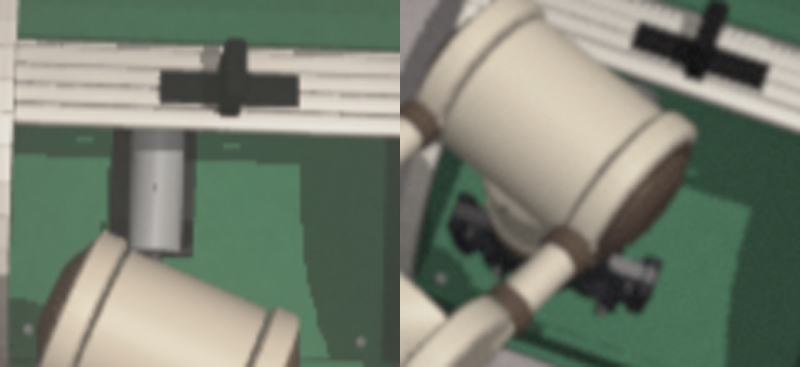

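View pics/w19.png

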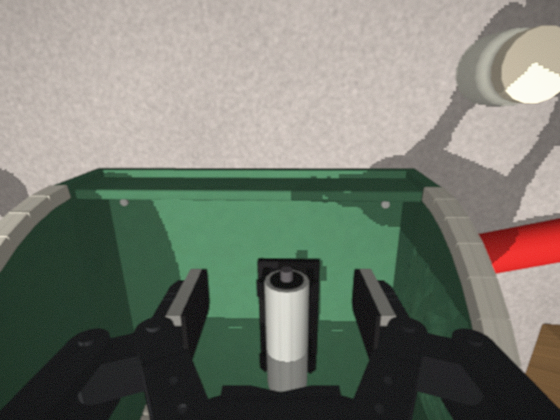

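```bash
python3 - <<'E'
from h import *
plan([.645,-.1465,.34],88.1)
E
```

```text
t 42.55 tcp [ 0.4656 -0.096   0.2358] yhead 87.44 tilt [ 0.016 -0.059] w 66.3 F [-0.3  0.4 -0.1]
yaw units -0.10  xyz units [-9.14 -2.53 -4.91]
```

Emit:
move_arm(xyz=[[0, 0, -0.8], [0, 0, -1], [0, -0.2, -1], [-0.3, -0.3, -1], [-0.6, -0.3, -0.8], [-0.9, -0.3, 0], [-0.9, -0.3, 0], [-0.9, -0.3, 0], [-0.9, -0.3, 0], [-0.9, -0.2, 0], [-0.9, 0, 0], [-0.9, 0, 0], [-0.7, 0, 0], [-0.3, 0, 0], [0, 0, 0], [0, 0, 0]], yaw=[-0.1, 0, 0, 0, 0, 0, 0, 0, 0, 0, 0, 0, 0, 0, 0, 0])

```text
t: 44.15
tcp_pos: [0.6296, -0.1397, 0.3127]
ee_rot: [-0.008, 0.015, 1.0, -0.023]
wrist_force: [-0.4, -0.5, -0.2]
gripper_width: 0.0659
```

```bash
python3 - <<'E'
from h import *
plantip([.666,-.1475,.2567],88.1,.006); snap("wrist","w20")
print(proj("wrist",(.666,-.1475,.2567)))
C=cal("wrist")
print(proj("wrist",CR+np.r_[CX*-.077,0]),proj("wrist",CR+np.r_[CX*-.065,0]))
E
```

```text
t 44.15 tcp [ 0.6296 -0.1397  0.3127] yhead 88.27 tilt [-0.018 -0.045] w 65.9 F [-0.4 -0.5 -0.2]
yaw units 0.03  xyz units [-1.87 -0.2   2.48]
[274.19136892 306.09638646]
[323.45302055  97.81357086] [322.98894877 109.93386058]
```

View pics/w20.png

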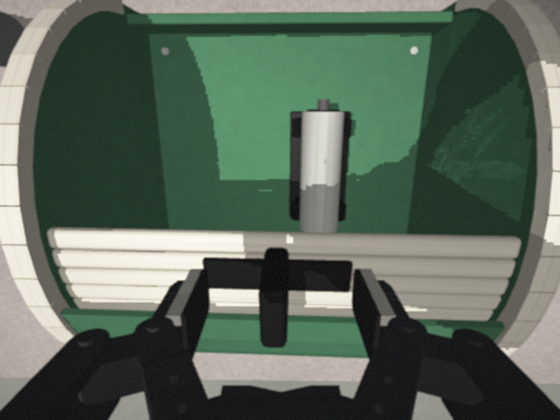

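Emit:
move_arm(xyz=[[-0.6, -0.1, 0], [-0.6, -0.1, 0], [-0.4, 0, 0], [-0.2, 0, 0.2], [0, 0, 0.6], [0, 0, 0.7], [0, 0, 0.6], [0, 0, 0.3], [0, 0, 0], [0, 0, 0]], yaw=[0, 0, 0, 0, 0, 0, 0, 0, 0, 0])

```text
t: 45.2
tcp_pos: [0.6614, -0.1466, 0.259]
ee_rot: [-0.011, 0.016, 1.0, -0.022]
wrist_force: [0.0, 0.8, -0.1]
gripper_width: 0.0659
```

```bash
python3 - <<'E'
from h import *
plantip([.666,-.1475,.2567],88.1,.006); snap("wrist","w21")
E
```

```text
t 45.20 tcp [ 0.6614 -0.1466  0.259 ] yhead 88.23 tilt [-0.022 -0.044] w 65.9 F [ 0.   0.8 -0.1]
yaw units 0.02  xyz units [-0.23 -0.03 -0.19]
```

View pics/w21.png

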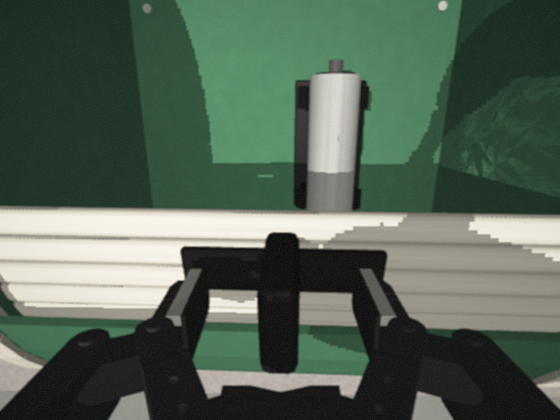

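Emit:
move_arm(xyz=[[-0.18, 0, -0.15], [0, 0, 0]], yaw=[0, 0])

```text
t: 45.45
tcp_pos: [0.6658, -0.1467, 0.2635]
ee_rot: [-0.01, 0.016, 1.0, -0.022]
wrist_force: [0.3, -0.3, 0.3]
gripper_width: 0.0659
```

Emit:
move_arm(xyz=[[0, 0, 0], [0, 0, 0], [0, 0, 0], [0, 0, 0], [0, 0, 0], [0, 0, 0]], yaw=[0, 0, 0, 0, 0, 0], hand=0, force=20)

```text
t: 46.05
tcp_pos: [0.6666, -0.1469, 0.2651]
ee_rot: [-0.008, 0.016, 1.0, -0.022]
wrist_force: [0.8, -0.3, -0.0]
gripper_width: 0.0162
```

```bash
python3 - <<'E'
from h import *
arc([96,92,88,84,80,76,72,68,64,60],.190)
E
```

```text
lug local [0.0315 0.0013 0.1891] r 0.1917 ang 99.4 F [ 0.8 -0.3 -0. ] w 16.2 t 46.05 tilt [-0.018 -0.044] yh 88.20
[0.58 0.   0.02] [ 0.66 -0.   -0.04] [0.66 0.   0.01] [0.66 0.   0.06] [0.66 0.   0.1 ] [0.65 0.01 0.15] [0.63 0.01 0.19] [0.62 0.01 0.24] [0.6  0.01 0.28] [0.58 0.01 0.32]
```

Emit:
move_arm(xyz=[[0.5, 0, -0.05], [0.66, 0, -0.03], [0.66, 0, 0.01], [0.66, 0, 0.06], [0.66, 0, 0.1], [0.65, 0, 0.15], [0.63, 0, 0.19], [0.62, 0, 0.24], [0, 0, 0]], yaw=[0, 0, 0, 0, 0, 0, 0, 0, 0])

```text
t: 46.95
tcp_pos: [0.5799, -0.144, 0.2607]
ee_rot: [0.02, 0.017, 0.999, -0.024]
wrist_force: [-0.6, -3.0, -5.7]
gripper_width: 0.0167
```

```bash
python3 - <<'E'
from h import *
arc([62,58,54,50,46,42,38,34,30],.1905)
E
```

```text
lug local [-0.0549  0.0015  0.1847] r 0.1927 ang 73.4 F [-0.6 -3.  -5.7] w 16.7 t 46.95 tilt [ 0.038 -0.048] yh 88.03
[1.76 0.03 0.76] [0.59 0.01 0.31] [0.57 0.02 0.35] [0.54 0.02 0.39] [0.51 0.02 0.42] [0.48 0.02 0.46] [0.45 0.02 0.49] [0.41 0.02 0.52] [0.37 0.03 0.55]
```

Emit:
move_arm(xyz=[[0.6, 0, 0.26], [0.6, 0, 0.27], [0.6, 0, 0.28], [0.58, 0, 0.32], [0.56, 0, 0.36], [0.53, 0, 0.4], [0.5, 0, 0.43], [0, 0, 0]], yaw=[0, 0, 0, 0, 0, 0, 0, 0])

```text
t: 47.75
tcp_pos: [0.5176, -0.142, 0.2291]
ee_rot: [0.042, 0.018, 0.999, -0.024]
wrist_force: [0.8, -4.3, -9.6]
gripper_width: 0.0167
```

```bash
python3 - <<'E'
from h import *
arc([50,46,42,38,34,30,26,22,18,14],.1905)
E
```

```text
lug local [-0.117   0.0016  0.1531] r 0.1927 ang 52.6 F [ 0.8 -4.3 -9.6] w 16.7 t 47.75 tilt [ 0.084 -0.049] yh 87.81
[0.3  0.01 0.33] [0.53 0.02 0.4 ] [0.5  0.02 0.44] [0.47 0.02 0.47] [0.44 0.02 0.5 ] [0.4  0.02 0.53] [0.36 0.02 0.56] [0.32 0.03 0.58] [0.28 0.03 0.6 ] [0.24 0.03 0.62]
```

Emit:
move_arm(xyz=[[0.5, 0, 0.4], [0.5, 0, 0.44], [0.47, 0, 0.47], [0.44, 0, 0.5], [0.4, 0, 0.53], [0.36, 0, 0.56], [0, 0, 0]], yaw=[0, 0, 0, 0, 0, 0, 0])

```text
t: 48.45
tcp_pos: [0.4742, -0.1406, 0.1786]
ee_rot: [0.047, 0.019, 0.999, -0.021]
wrist_force: [2.7, -3.2, -6.7]
gripper_width: 0.0165
```

```bash
python3 - <<'E'
from h import *
arc([30,26,22,18,14,12],.1905)
E
```

```text
lug local [-0.1604  0.0016  0.1027] r 0.1904 ang 32.6 F [ 2.7 -3.2 -6.7] w 16.5 t 48.45 tilt [ 0.093 -0.043] yh 87.76
[0.26 0.01 0.35] [0.37 0.02 0.55] [0.33 0.02 0.58] [0.29 0.02 0.6 ] [0.24 0.02 0.62] [0.11 0.01 0.32]
```

Emit:
move_arm(xyz=[[0.35, 0, 0.5], [0.35, 0, 0.55], [0.3, 0, 0.58], [0.28, 0, 0.6], [0.24, 0, 0.5], [0.1, 0, 0.3], [0, 0, 0]], yaw=[0, 0, 0, 0, 0, 0, 0])

```text
t: 49.15
tcp_pos: [0.4499, -0.1399, 0.1181]
ee_rot: [0.047, 0.018, 0.999, -0.017]
wrist_force: [0.7, -1.4, -2.6]
gripper_width: 0.0167
```

```bash
python3 - <<'E'
from h import *
arc([12,10],.1905)
E
```

```text
lug local [-0.1847  0.0016  0.0422] r 0.1895 ang 12.9 F [ 0.7 -1.4 -2.6] w 16.7 t 49.15 tilt [ 0.093 -0.036] yh 87.84
[0.09 0.   0.12] [0.09 0.01 0.32]
```

Emit:
move_arm(xyz=[[0.05, 0, 0.2], [0.05, 0, 0.25], [0.05, 0, 0.3]], yaw=[0, 0, 0])

```text
t: 49.45
tcp_pos: [0.4496, -0.1401, 0.1054]
ee_rot: [0.047, 0.018, 0.999, -0.016]
wrist_force: [-3.6, 10.7, 25.4]
gripper_width: 0.0162
```

```bash
python3 - <<'E'
from h import *
arc([12,10],.1905)
E
```

```text
lug local [-0.185   0.0014  0.0294] r 0.1873 ang 9.0 F [-3.6 10.7 25.4] w 16.2 t 49.45 tilt [ 0.093 -0.034] yh 87.88
[ 0.02 -0.02 -0.51] [0.09 0.01 0.32]
```

Emit:
move_arm(xyz=[[0, 0, -0.08], [0, 0, 0], [0, 0, 0], [0, 0, 0]], yaw=[0, 0, 0, 0], hand=62)

```text
t: 49.85
tcp_pos: [0.4505, -0.141, 0.1073]
ee_rot: [0.048, 0.017, 0.999, -0.018]
wrist_force: [-0.1, 0.6, 0.5]
gripper_width: 0.0619
```

```bash
python3 - <<'E'
from h import *
arc([12]); snap("wrist","w22")
E
```

```text
lug local [-0.1841  0.0005  0.0313] r 0.1867 ang 9.7 F [-0.1  0.6  0.5] w 61.9 t 49.85 tilt [ 0.095 -0.037] yh 87.95
[-0.05 -0.01 -0.39]
```

View pics/w22.png

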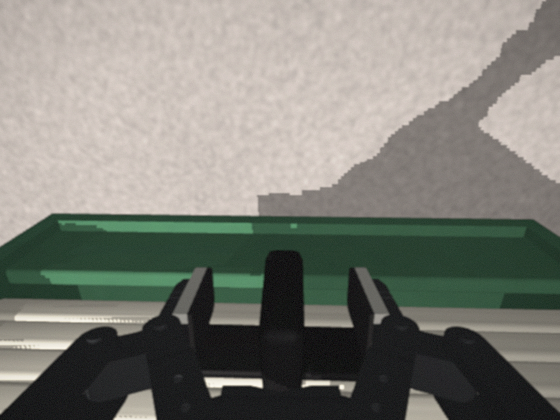

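Emit:
move_arm(xyz=[[0, 0, -0.5], [0, 0, -1], [0.2, 0, -1], [0.4, 0, -1], [0.5, 0, -1], [0.5, 0, -1], [0.6, 0, -1], [0.6, 0, -1], [0.4, 0.5, -0.5], [0, 0.8, 0], [0, 0.8, 0], [0, 0.8, 0], [0, 0.8, 0], [0, 0.8, 0], [0, 0.8, 0], [0, 0.8, 0], [0, 0.8, 0], [0, 0.5, 0], [0, 0, 0], [0, 0, 0]], yaw=[0, 0, 0, 0, 0, 0, 0, 0, 0, 0, 0, 0, 0, 0, 0, 0, 0, 0, 0, 0])

```text
t: 51.9
tcp_pos: [0.3721, 0.0198, 0.2734]
ee_rot: [0.054, 0.018, 0.998, -0.023]
wrist_force: [0.0, -0.5, -0.5]
gripper_width: 0.0623
```

```bash
python3 - <<'E'
from h import *
plan([.4,0,.3]); im=snap("top","t23"); im2=snap("side","s23")
cv2.imwrite("pics/c23.png",np.hstack([cv2.resize(im[95:255,265:430,::-1],(400,388),interpolation=2),cv2.resize(cv2.imread("pics/top0.png")[95:255,265:430],(400,388),interpolation=2)]))
E
```

```text
t 51.90 tcp [0.3721 0.0198 0.2734] yhead 87.78 tilt [ 0.108 -0.048] w 62.3 F [ 0.  -0.5 -0.5]
yaw units 0.00  xyz units [-1.57 -0.99 -1.12]
```

View pics/c23.png

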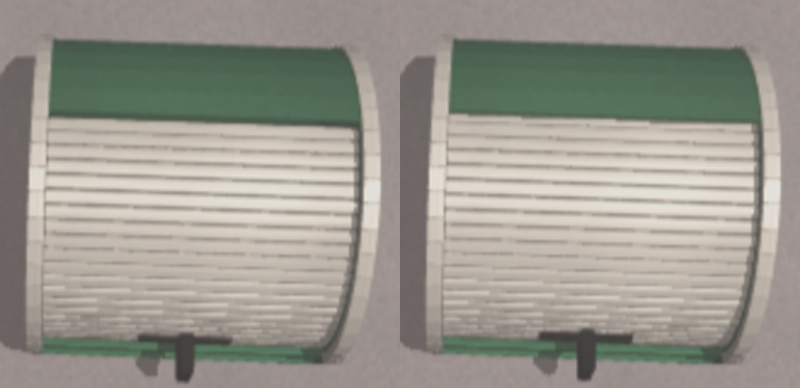

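View pics/s23.png

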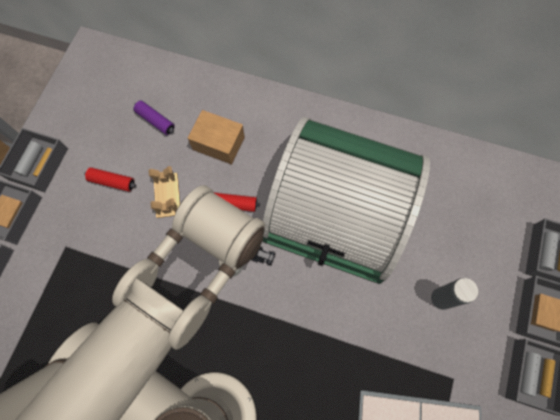

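```bash
python3 - <<'E'
from h import *
print(env.get_obs()["t"],env.sign_off())
E
```

```text
the job is handed in; nothing more can be done
52.0 None
```

I rolled the cover open to its end stop, moved the steel roller from the stand into the cradle, rolled the cover closed again and handed the job in at 52 s. The limit was 72 s. The highest wrist force I read between moves was about 27 N.

**Roller:** I gripped it about 43 mm ahead of its middle so the hand cleared the overhanging cover edge. While held it was tilted about 1.6° at the rear, so I eased the grip off in steps once it touched the cradle, until the hand read no load. Just after release the wrist view put it about 1 mm off centre along the groove. Two later views showed it seated on both supports. I judged level only by eye from those pictures.

**Cover:** I pushed it against its closed stop to about 25 N. The last top view shows it shut, a touch further than it was at the start.

**Bench:** In the last views the carton, the spray can and the purple and red rollers look where they were. The jar was hidden behind the arm in the last side picture. It was last seen upright at 42 s and the arm passed well above it.

**What went wrong:** the hand drifted to about 10° of tilt as I opened the cover and moved to the stand. I corrected it by pressing the closed fingertips against the fixed sill at about 15 N. The gripper also read 40 mm on the 44 mm roller, which I could not explain, but I saw no slip.

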